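# Load a slide carrier into the imaging unit

### The job

Press the blue release key on top of the white imaging unit so that its caddy pops out, take the orange slide carrier from the leaning stand and stand it upright on its long edge, fully down, in the caddy's empty slot, then push the caddy home until it clicks and stays shut. Leave the black carrier and the other things on the desk where they are.

Things in the scene. Friction and masses are not known exactly. Their poses are not given: they have to be found in the camera images.
- imager: White imaging unit fixed to the desk, 150 mm deep (its x), 180 mm wide (its y), 118 mm high; origin under its centre on the desk. Its front, an open mouth, faces its -x (towards the robot, turned up to about 0.2 rad). Inside is a caddy that slides out along the unit's -x.
- caddy (a joint): Slide of the caddy, m: 0 = home and latched, 0.095 = fully out. A spring drives it out (7 N at home, 2 N when out; it pops out in about 0.5 s). Pushed 1 to 3 mm past 0 (stop at -0.003) a catch snaps in with a click and holds it; just before that the push rises to about 10 N. Pushed in less, it comes out again.
- caddy_front (a point): Middle of the width of the outer face of the caddy's black front panel, 75 mm above the desk; it moves with the caddy. The panel is 176 mm wide and reaches from 10 to 100 mm above the desk; it faces the imager's -x. Home, its face stands 8 mm proud of the unit's front (83 mm from the unit's origin). The unit behind it is 118 mm high, so push high on the panel, or the gripper's body meets the unit.
- empty_slot (a point): Middle of the floor of the caddy's empty slot, on the imager's -y side, 18 mm above the desk; moves with the caddy. It runs along the imager's x, 88 mm long, 11.5 mm wide, flaring from 12 mm above the floor to 20 mm wide at its top, 22 mm up; clear of the unit only when the caddy is out. A slot 76 mm to the left (+y) holds a fixed grey carrier, top 84 mm above the desk.
- release_key (a joint): Travel of the release key, m: 0 = up, 0.009 = fully down. A spring pushes it up (2 N at rest, 5.6 N fully down); the caddy is let go after about 6 mm. The key moves straight down.
- key_top (a point): Centre of the top of the round blue release key, 34 mm across, 130 mm above the desk when up; on the top of the unit.
- stand: White plastic stand fixed to the desk, 110 mm deep (its x), 222 mm wide (its y), two bays side by side, 116 mm between their centres. Each bay holds one carrier on its long edge, leaning 30 to 32 degrees from vertical, top towards the stand's -x (towards the robot, turned up to about 0.3 rad). Bay walls reach at most 36 mm up the carrier from its lower edge. Origin under its centre on the desk.
- carrier_orange: The carrier to load: flat orange plate with three amber glass slides on either face, 9 mm thick (its x), 80 mm long (its y), 66 mm high (its z), 90 g. Origin: middle of its lower long edge; z points up the plate, so in the stand z leans 30 to 32 degrees towards the robot. In either bay at the start. Either way round will do in the slot.
- carrier_black: Like the orange carrier but black, in the other bay; must stay there.
- petri_dish: Clear petri dish, 84 mm across, 16 mm high; leave alone.
- glue: Glue bottle with orange cap, 39 mm across, 113 mm high; leave alone.
- block: Stepped wooden pinning block, 78 x 32 x 36 mm; leave alone.
- tape: Roll of cream tape, 104 mm across, 25 mm high; leave alone. (Over the right of the desk, behind the stand, hangs a big white ring lamp: its head covers about x 0.53 to 0.77, y -0.33 to -0.58 and reaches from 0.36 to 0.58 m above the desk. Keep the arm clear of it.)
There are look-alikes about, which are no part of the job. Of the things that look like the imager, the larger one is meant.

How it is judged:
On the way, in this order (a step that is already met when the one before it is completed fails the run):
1. the release key is pressed down (value of joint release_key above 0.005 m), for 0.02 s.
2. the caddy has popped out (value of joint caddy above 0.088 m), for 0.1 s.
3. the orange carrier stands in the empty slot of the open caddy (value of joint caddy above 0.08 m and distance between carrier_orange and empty_slot below 0.006 m and angle between carrier_orange's own z axis and vertical below 0.2 rad), for 0.2 s.
At the end, for the whole second after the job is handed in: The caddy is latched home (joint below 4 mm) and stays so; the orange carrier rests on its long edge in the formerly empty slot, the middle of its lower edge within 6 mm of the middle of the slot's floor, z within 0.2 rad of vertical, at rest; the black carrier is still in its bay (within 10 mm) (value of joint caddy below 0.004 m and distance between carrier_orange and empty_slot below 0.006 m and angle between carrier_orange's own z axis and vertical below 0.2 rad and linear speed of carrier_orange below 0.02 m/s and distance of carrier_black from where it was at the start of the episode below 0.01 m); the robot touches nothing.
It fails at once if the black carrier is pulled out of its place (over 20 mm) (distance of carrier_black from where it was at the start of the episode above 0.02 m).
It fails at once if a bystander is shifted over 30 mm (distance of any of petri_dish, glue, block, tape from where it was at the start of the episode above 0.03 m).
It also fails if it takes over 70 s, if anything falls off the work surface, if the arm or the gripper's body presses on something with over 40 N, if the wrist force passes 120 N, or if a joint passes its speed limit or range.

### The arm

A 6-joint arm with a two-finger parallel gripper is mounted at the origin on a cart in front of the work surface, level with it; the furniture and walls round the work are solid. World frame = base frame: x ahead of the robot, y to its left, z up, the work surface at z = 0. Lengths are in m, angles in rad, forces in N, time in s.
With the tool pointing down it reaches from about 0.375 to 0.975 m from the base axis. Payload 3.8 kg.
Tool frame: the origin (TCP) lies midway between the tips of the shut fingers; the grasp point (between the pads) lies 19 mm behind it; z points along the fingers, y is the line along which they close (so a half turn about z gives the same grasp; the last joint's range is limited). The gripper opens to 85 mm and grips with 20 to 120 N. Pads are 22 mm wide; open, the fingers measure 114 mm over their backs; the gripper's body (76 mm by 85 mm) begins 54 mm behind the grasp point. The pads swing forward as they close: fully open they stand 13 mm farther back than shut.
Start: joints at [1.297, 0.264, 1.604, -0, 1.274, -0.037], TCP at [0.158, 0.656, 0.231] pointing down, gripper open.
Joint ranges: [-2.63, 2.63], [-0.94, 2.18], [0.31, 2.57], [-1.31, 4.45], [0, 2.66], [-2.55, 2.55]. Speed limits (rad/s): [2.57, 2.57, 3.14, 3.14, 3.14, 3.14].

### API

Orientations are given as a rotation vector (axis times angle).
In Python, from workcell import bot, read_camera, camera_info, ticket gives the robot as it stands.
- The arm moves only by the tool servo_tool, never from a script. Its argument "targets" is a list of rows, each an object of numbers: "hand": the closure, from -1 (fully open) to 1 (shut); "x", "y", "z": the shift along the tool's x, y, z as a fraction of full scale; "roll": the turn about the tool's z as a fraction of full scale. In form: [{"hand": .., "x": .., "y": .., "z": .., "roll": ..}, ...]. A call has 1 to 10 rows; each row is the pose to reach, as a shift and turn from the pose commanded when the call began, along the tool's axes at that moment, turning the shorter way round; what a row does not reach only later rows make up. Full scale, the value 1, is 50 cm for a shift and 180 degrees for a turn. A row lasts 1/12 s, in which the tool goes at most 41.7 mm and 7.16 degrees, less where a joint would pass 70% of its speed; a pose out of reach is approached as far as the arm can. A call with a number of a shift or a turn outside -1 to 1 is refused whole. A call with a gripper value outside its range is refused whole. The fingers move at their own pace and stop on an object; "grip_force" is the grip in N (left out, the last holds). Time passes only in rows, so rows that repeat a pose let the fingers close. It gives the time, the measured TCP pose, the force, the opening and the grip force at its end, in the units of the state.
- bot.read_state(): the state, without advancing time (a new reading comes with each control period).
- read_camera(name): name is "scene" or "top" or "wrist"; returns the picture (480x640x3 uint8, red, green, blue); there is no depth.
- camera_info(name): a dict with "fx", "fy", "cx", "cy" (pixels), "k1" (the pictures are not rectified: a ray, as slopes to the right and down, at radius r is drawn at 1 + k1 r^2 times it, then the intrinsics apply), "eye" and "orientation" of the camera in the world; the wrist camera has in their place "T_tool_cam" (4x4, takes a point from camera to tool coordinates, whose origin is the TCP and whose axes are the flange's). Camera axes: x right, y down, z forward; pixel columns grow to the right and rows downward; lengths in m; the calibration is good to about 2 mm. A picture is of the moment at which its call begins: read the wrist's pose just before it. camera_info takes no time and is no camera call.
- ticket.finish_job(): hands the job in; it is judged then, once.
The state is a dict: "time": time; "q": joint angles; "joint_vel": joint speeds; "joint_torque": joint torques, N m; "tool_pos": TCP position; "tcp_rot": TCP orientation; "wrist_force": force on the tool from outside, world axes, zero at the start; "torque": the same for the moment, N m; "width": opening from 0.0 (shut) to 1.0 (fully open); "grip_force": force on a finger pad.
Only numpy, scipy, OpenCV 4.12 (cv2) and the standard library are available. Lean on these libraries where they do the work, as an engineer would, in place of code of your own. Each camera call takes 0.05 s, during which the arm holds its last target. There are 200 camera calls.

## Working session

There is one attempt and no reset: what is moved stays moved. The work goes in short steps, Python scripts to look and compute and a tool call to move; the robot and the scene stay as the last step left them, time stands still between calls to the robot, and variables do not carry over. Pictures are saved under pics/ and viewed, at most 10 in all, crops included, and the job is handed in when it is done.

Besides the shell and the picture viewer there is one more tool, called after "Emit:" as name(argument=value, ...) on one line, values as JSON. servo_tool: Moves the arm, as the interface text tells. Its arguments: {"type":"object","properties":{"targets":{"type":"array"},"grip_force":{"type":"number"}},"required":["targets"]}

```bash
mkdir -p pics; ls; python3 - <<'E'
from workcell import bot, read_camera, camera_info
import cv2
s=bot.read_state(); print({k:s[k] for k in('time','tool_pos','tcp_rot','width','wrist_force')})
for n in('scene','top','wrist'):
    print(n,camera_info(n))
    cv2.imwrite(f'pics/{n}0.png',read_camera(n)[:,:,::-1])
E
```

```text
pics
{'time': 0.0, 'tool_pos': array([0.15812964, 0.6554692 , 0.22994832]), 'tcp_rot': array([-0.37101291, -3.11922603,  0.0034646 ]), 'width': 1.0001226514679011, 'wrist_force': array([ 0.01770673,  0.20905553, -0.7308494 ])}
scene {'fx': 599.0978339547314, 'fy': 599.0978339547314, 'cx': 319.062092921613, 'cy': 231.8691190985484, 'k1': 0.06359938716767648, 'eye': array([ 0.01154902, -1.00930516,  0.76149998]), 'orientation': array([-2.04662255,  0.482899  , -0.25973573])}
top {'fx': 523.1324626246695, 'fy': 523.1324626246695, 'cx': 318.3848819732467, 'cy': 248.5878907070159, 'k1': -0.1315997181595075, 'eye': array([ 0.35382173, -0.01822311,  1.45379031]), 'orientation': array([-2.17920664,  2.11623737, -0.12867129])}
wrist {'fx': 429.7775507888152, 'fy': 429.7775507888152, 'cx': 318.90158265731077, 'cy': 243.41808393397415, 'k1': 0.004104282103653567, 'T_tool_cam': array([[-4.01942602e-04, -9.64062177e-01, -2.65676415e-01,
         6.70721612e-02],
       [ 9.99999212e-01, -7.14841763e-05, -1.25350643e-03,
        -5.77754940e-04],
       [ 1.18946648e-03, -2.65676709e-01,  9.64061446e-01,
        -1.42680619e-01],
       [ 0.00000000e+00,  0.00000000e+00,  0.00000000e+00,
         1.00000000e+00]])}
```

View pics/scene0.png

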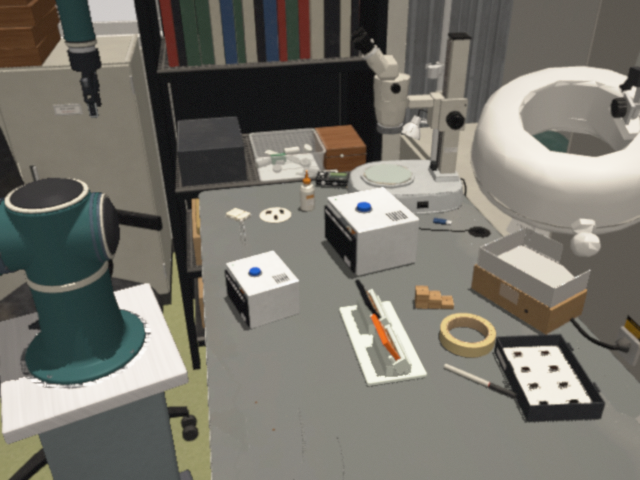

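View pics/top0.png

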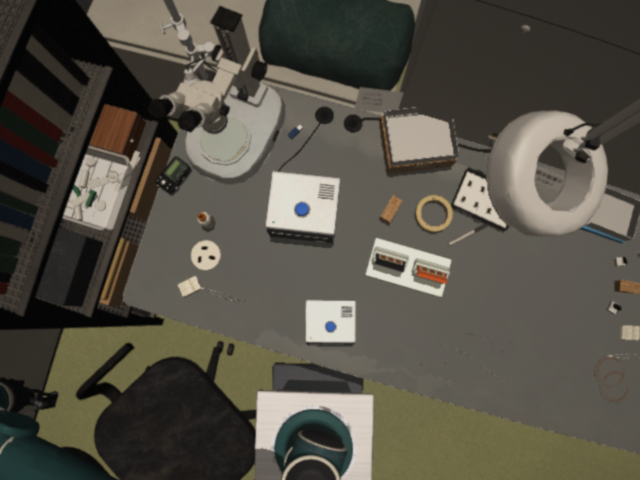

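Scene view: two look-alike imagers, blue keys at scene (364,207) / top (302,209) and scene (255,271) / top (331,327). The first is the larger (about 70 px against 50 px wide in top), so it is the one meant. The stand is at top (408,267), with black at (390,258) on the left and orange at (432,270) on the right.

```bash
cat > h.py <<'E'
import numpy as np, cv2
from scipy.spatial.transform import Rotation as R
from workcell import bot, read_camera, camera_info
def pose(n,s=None):
    c=camera_info(n)
    if n=='wrist':
        T=np.array(c['T_tool_cam']); Rt=R.from_rotvec(s['tcp_rot']).as_matrix()
        return c,Rt@T[:3,3]+s['tool_pos'],Rt@T[:3,:3]
    return c,np.array(c['eye']),R.from_rotvec(c['orientation']).as_matrix()
def ray(P,uv):
    c,e,M=P
    uv=np.atleast_2d(np.asarray(uv,float)); d=(uv-[c['cx'],c['cy']])/[c['fx'],c['fy']]
    x=d.copy()
    for _ in range(20): x=d/(1+c['k1']*(x**2).sum(1,keepdims=True))
    D=np.c_[x,np.ones(len(x))]@M.T
    return e,D/np.linalg.norm(D,axis=1,keepdims=True)
def plane(P,uv,z):
    e,D=ray(P,uv); return e+D*((z-e[2])/D[:,2])[:,None]
def proj(P,X):
    c,e,M=P; p=(np.atleast_2d(X)-e)@M; x=p[:,:2]/p[:,2:]
    x=x*(1+c['k1']*(x**2).sum(1,keepdims=True)); return x*[c['fx'],c['fy']]+[c['cx'],c['cy']]
def tri(*prs):
    A=0;b=0;L=[]
    for P,uv in prs:
        e,D=ray(P,uv);Q=np.eye(3)-np.outer(D[0],D[0]);A=A+Q;b=b+Q@e;L.append((e,Q))
    X=np.linalg.solve(A,b); return X,[float(np.linalg.norm(Q@(X-e))) for e,Q in L]
def blobs(m,amin=20):
    n,l,st,ce=cv2.connectedComponentsWithStats(m.astype(np.uint8))
    return [(st[i].tolist(),ce[i],l==i) for i in range(1,n) if st[i,4]>=amin]
def rect(m):
    c=max(cv2.findContours(m.astype(np.uint8),cv2.RETR_EXTERNAL,cv2.CHAIN_APPROX_NONE)[0],key=cv2.contourArea)
    return cv2.boxPoints(cv2.minAreaRect(cv2.convexHull(c)))
E
python3 - <<'E'
from h import *
np.set_printoptions(precision=4,suppress=True)
im={n:cv2.imread(f'pics/{n}0.png') for n in('scene','top')}
P={n:pose(n) for n in im}
for n in im:
    h=cv2.cvtColor(im[n],cv2.COLOR_BGR2HSV)
    for nm,m in(('blue',(abs(h[...,0].astype(int)-112)<12)&(h[...,1]>150)&(h[...,2]>80)),('orange',(h[...,0]<13)&(h[...,1]>170)&(h[...,2]>120))):
        for st,c,_ in blobs(m,30): print(n,nm,st,c, plane(P[n],c,.13 if nm=='blue' else .04))
t=im['top']; g=t.min(2)
for nm,seed,z,thr in(('imager',(285,190),.118,150),('small',(315,310),.1,150),('stand',(408,285),.004,150)):
    m=(g>thr)
    for st,c,l in blobs(m,200):
        if l[seed[1],seed[0]]:
            b=rect(l);w=plane(P['top'],b,z);print(nm,st,b.round(1).tolist(),'\n',w,'sides',np.linalg.norm(np.diff(w,axis=0),axis=1),'cen',w.mean(0))
cv2.imwrite('pics/crop1.png',np.hstack([cv2.resize(t[160:360,250:470],None,fx=2,fy=2,interpolation=cv2.INTER_CUBIC)[:, :440],cv2.resize(im['scene'][180:380,220:400],None,fx=2,fy=2,interpolation=cv2.INTER_CUBIC)]))
E
```

```text
scene blue [358, 203, 12, 8, 86] [363.3953 206.5698] [[0.6269 0.0393 0.13  ]]
scene blue [250, 268, 10, 7, 59] [254.4068 271.1356] [[ 0.3114 -0.0958  0.13  ]]
scene orange [372, 314, 27, 45, 263] [383.384  335.9962] [[ 0.4899 -0.2785  0.04  ]]
top blue [296, 204, 12, 11, 101] [301.3663 208.9505] [[0.6305 0.047  0.13  ]]
top blue [327, 323, 7, 8, 44] [330.  326.5] [[ 0.3322 -0.035   0.13  ]]
top orange [418, 267, 29, 16, 163] [431.1534 276.3742] [[ 0.473  -0.3076  0.04  ]]
imager [266, 172, 74, 62, 3397] [[265.3999938964844, 225.8000030517578], [271.5, 170.60000610351562], [339.5, 178.1999969482422], [333.3999938964844, 233.39999389648438]] 
 [[ 0.5858  0.1397  0.118 ]
 [ 0.7342  0.1302  0.118 ]
 [ 0.7183 -0.0498  0.118 ]
 [ 0.5709 -0.0375  0.118 ]] sides [0.1487 0.1807 0.148 ] cen [0.6523 0.0456 0.118 ]
small [306, 300, 49, 42, 1820] [[306.0, 300.0], [354.0, 300.0], [354.0, 341.0], [306.0, 341.0]] 
 [[ 0.3978  0.0284  0.1   ]
 [ 0.4014 -0.0954  0.1   ]
 [ 0.2965 -0.0979  0.1   ]
 [ 0.2929  0.025   0.1   ]] sides [0.1239 0.1049 0.123 ] cen [ 0.3471 -0.035   0.1   ]
stand [366, 238, 85, 58, 1614] [[364.8999938964844, 274.29998779296875], [375.70001220703125, 237.3000030517578], [451.8999938964844, 259.5], [441.1000061035156, 296.5]] 
 [[ 0.4768 -0.1296  0.004 ]
 [ 0.5816 -0.1579  0.004 ]
 [ 0.5251 -0.3735  0.004 ]
 [ 0.4207 -0.3432  0.004 ]] sides [0.1086 0.223  0.1087] cen [ 0.5011 -0.2511  0.004 ]
```

View pics/crop1.png

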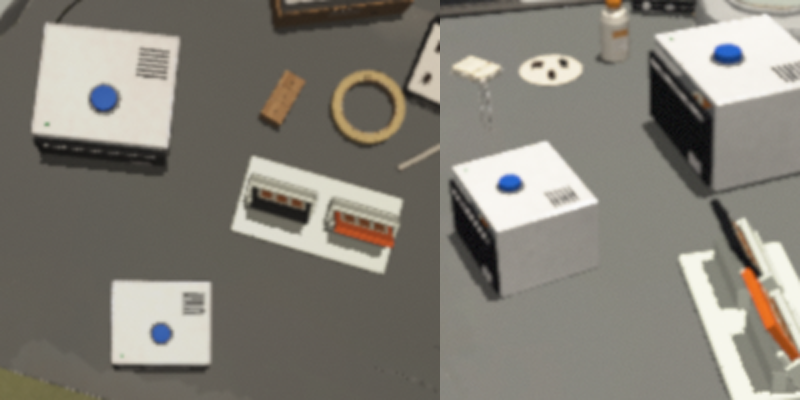

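The crop confirms it: the upper left unit measures 149 x 181 mm (small one 105 x 124), and the orange carrier is in the stand's right bay. Next is a key triangulation and the first move.

```bash
cat >> h.py <<'E'
def go(p,ya):
    "fractions for TCP target p with tool-y heading ya"
    s=bot.read_state(); M=R.from_rotvec(s['tcp_rot']).as_matrix()
    d=M.T@(np.array(p)-s['tool_pos'])/.5
    cur=np.arctan2(M[1,1],M[0,1]); r=-(ya-cur); r=(r+np.pi)%(2*np.pi)-np.pi
    print('go x %.4f y %.4f z %.4f roll %.4f | tilt %.4f t %.2f'%(*d,r/np.pi,np.arccos(-M[2,2]),s['time']))
E
python3 - <<'E'
from h import *
P={n:pose(n) for n in('scene','top')}
print(tri((P['scene'],[363.4,206.6]),(P['top'],[301.4,209.0])))
print(tri((P['scene'],[254.4,271.1]),(P['top'],[330,326.5])))
go([.629,.045,.2],1.49)
E
```

```text
(array([0.63141934, 0.04712484, 0.12520973]), [9.787404737182438e-05, 9.787404737167789e-05])
(array([ 0.33134586, -0.03552536,  0.08837932]), [0.0001636708431825017, 0.00016367084318249888])
go x -1.2018 y -0.9661 z 0.0621 roll -0.0497 | tilt 0.0018 t 0.15
```

Emit:
servo_tool(targets=[{"hand": 1, "x": -0.6, "y": -0.48, "z": 0, "roll": 0}, {"hand": 1, "x": -0.6, "y": -0.48, "z": 0, "roll": 0}, {"hand": 1, "x": -0.6, "y": -0.48, "z": 0, "roll": 0}, {"hand": 1, "x": -0.6, "y": -0.48, "z": 0, "roll": 0}, {"hand": 1, "x": -0.6, "y": -0.48, "z": 0, "roll": 0}, {"hand": 1, "x": -0.6, "y": -0.48, "z": 0, "roll": 0}, {"hand": 1, "x": -0.6, "y": -0.48, "z": 0, "roll": 0}, {"hand": 1, "x": -0.6, "y": -0.48, "z": 0, "roll": 0}, {"hand": 1, "x": -0.6, "y": -0.48, "z": 0, "roll": 0}, {"hand": 1, "x": -0.6, "y": -0.48, "z": 0, "roll": 0}])

```text
time: 0.98
tool_pos: [0.3964, 0.3479, 0.2311]
tcp_rot: [0.377, 3.117, -0.004]
wrist_force: [0.2, -0.1, -0.3]
width: -0.002
grip_force: 0.0
```

```bash
python3 -c "
from h import *
go([.63,.046,.2],1.49)"
```

```text
go x -0.5976 y -0.4749 z 0.0643 roll -0.0509 | tilt 0.0029 t 0.98
```

Emit:
servo_tool(targets=[{"hand": 1, "x": -0.598, "y": -0.475, "z": 0.064, "roll": -0.05}, {"hand": 1, "x": -0.598, "y": -0.475, "z": 0.064, "roll": -0.05}, {"hand": 1, "x": -0.598, "y": -0.475, "z": 0.064, "roll": -0.05}, {"hand": 1, "x": -0.598, "y": -0.475, "z": 0.064, "roll": -0.05}, {"hand": 1, "x": -0.598, "y": -0.475, "z": 0.064, "roll": -0.05}, {"hand": 1, "x": -0.598, "y": -0.475, "z": 0.064, "roll": -0.05}, {"hand": 1, "x": -0.598, "y": -0.475, "z": 0.064, "roll": -0.05}, {"hand": 1, "x": -0.598, "y": -0.475, "z": 0.064, "roll": -0.05}, {"hand": 1, "x": -0.598, "y": -0.475, "z": 0.064, "roll": -0.05}, {"hand": 1, "x": -0.598, "y": -0.475, "z": 0.064, "roll": -0.05}])

```text
time: 1.82
tool_pos: [0.6312, 0.0471, 0.1983]
tcp_rot: [0.13, 3.138, -0.003]
wrist_force: [-0.2, 0.2, -0.5]
width: -0.0
grip_force: 0.0
```

```bash
python3 -c "
from h import *
s=bot.read_state();P=pose('wrist',s);im=read_camera('wrist')
h=cv2.cvtColor(im,cv2.COLOR_RGB2HSV);m=(abs(h[...,0].astype(int)-112)<12)&(h[...,1]>150)&(h[...,2]>80)
for st,c,_ in blobs(m,200): print(st,c,plane(P,c,.13))
go([.631,.047,.122],1.49)"
```

```text
[288, 234, 61, 61, 2852] [318.15568022 263.72230014] [[0.63290587 0.04556296 0.13      ]]
go x 0.0002 y -0.0002 z 0.1522 roll -0.0009 | tilt 0.0017 t 1.87
```

Emit:
servo_tool(targets=[{"hand": 1, "x": 0, "y": 0, "z": 0.07, "roll": 0}, {"hand": 1, "x": 0, "y": 0, "z": 0.12, "roll": 0}, {"hand": 1, "x": 0, "y": 0, "z": 0.135, "roll": 0}, {"hand": 1, "x": 0, "y": 0, "z": 0.145, "roll": 0}, {"hand": 1, "x": 0, "y": 0, "z": 0.152, "roll": 0}, {"hand": 1, "x": 0, "y": 0, "z": 0.152, "roll": 0}, {"hand": 1, "x": 0, "y": 0, "z": 0.152, "roll": 0}])

```text
time: 2.45
tool_pos: [0.6292, 0.0522, 0.1252]
tcp_rot: [0.124, 3.137, 0.001]
wrist_force: [-2.9, 0.7, 3.9]
width: 0.004
grip_force: 1.8
```

```bash
python3 -c "
from h import *
im=read_camera('top');cv2.imwrite('pics/t2.png',im[:,:,::-1])
P=pose('top')
print('panel z.1 expected home front', proj(P,[[.565,.05,.1],[.47,.06,.1]]))
g=im.max(2); print([(r,int(g[r,285]),int(g[r,320])) for r in range(215,290,3)])"
```

```text
panel z.1 expected home front [[299.8467691  235.75952595]
 [294.74134366 271.77574714]]
[(215, 115, 62), (218, 114, 72), (221, 113, 172), (224, 114, 64), (227, 112, 61), (230, 65, 65), (233, 63, 69), (236, 69, 72), (239, 70, 78), (242, 156, 81), (245, 93, 83), (248, 69, 75), (251, 68, 71), (254, 68, 66), (257, 68, 61), (260, 68, 58), (263, 69, 49), (266, 70, 42), (269, 69, 41), (272, 69, 52), (275, 68, 53), (278, 69, 55), (281, 70, 53), (284, 69, 51), (287, 70, 51)]
```

Emit:
servo_tool(targets=[{"hand": 1, "x": 0, "y": 0, "z": 0.004, "roll": 0}, {"hand": 1, "x": 0, "y": 0, "z": 0.008, "roll": 0}, {"hand": 1, "x": 0, "y": 0, "z": 0.008, "roll": 0}, {"hand": 1, "x": 0, "y": 0, "z": 0.008, "roll": 0}, {"hand": 1, "x": 0, "y": 0, "z": 0.008, "roll": 0}])

```text
time: 2.92
tool_pos: [0.6299, 0.052, 0.121]
tcp_rot: [0.125, 3.136, 0.002]
wrist_force: [-1.6, 1.6, 7.7]
width: 0.0
grip_force: 3.8
```

```bash
python3 -c "
from h import *
im=read_camera('scene');cv2.imwrite('pics/s2.png',cv2.resize(im[160:300,280:460,::-1],None,fx=4,fy=4))"
```

```text
(no output)
```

View pics/s2.png

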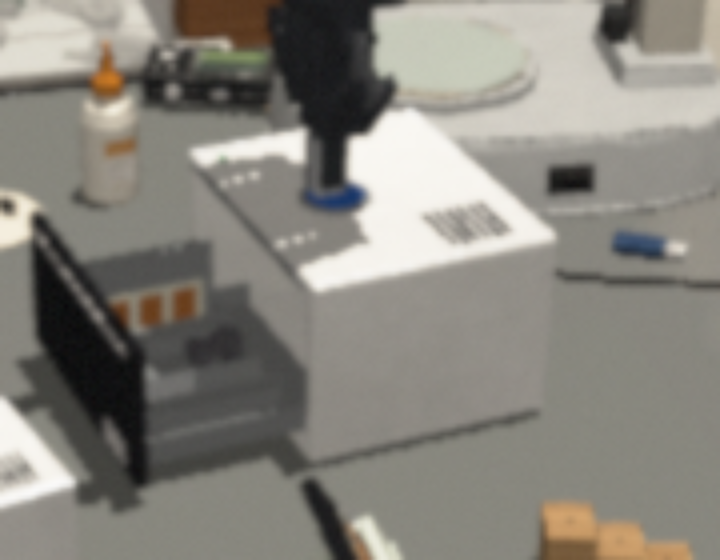

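The caddy is out, with the empty slot on its near (-y) side at crop (225,370). Next I raise the tool and look at the slot with the wrist camera.

Emit:
servo_tool(targets=[{"hand": 1, "x": 0, "y": 0, "z": -0.08, "roll": 0}, {"hand": 1, "x": 0.1, "y": -0.03, "z": -0.16, "roll": 0}, {"hand": 1, "x": 0.2, "y": -0.06, "z": -0.24, "roll": 0}, {"hand": 1, "x": 0.2, "y": -0.06, "z": -0.32, "roll": 0}, {"hand": 1, "x": 0.2, "y": -0.06, "z": -0.32, "roll": 0}, {"hand": 1, "x": 0.2, "y": -0.06, "z": -0.32, "roll": 0}])

```text
time: 3.47
tool_pos: [0.5283, 0.0288, 0.2876]
tcp_rot: [0.125, 3.126, -0.0]
wrist_force: [2.7, 0.3, 1.1]
width: 0.0
grip_force: 0.0
```

```bash
python3 -c "
from h import *
import pickle
s=bot.read_state();im=read_camera('wrist');pickle.dump(s,open('w3.pkl','wb'));cv2.imwrite('pics/w3.png',im[:,:,::-1])
t=read_camera('top');cv2.imwrite('pics/t3.png',t[:,:,::-1])
go([.44,-.30,.28],-.26)"
```

```text
go x 0.1224 y -0.6703 z 0.0027 roll 0.5572 | tilt 0.0065 t 3.57
```

View pics/w3.png

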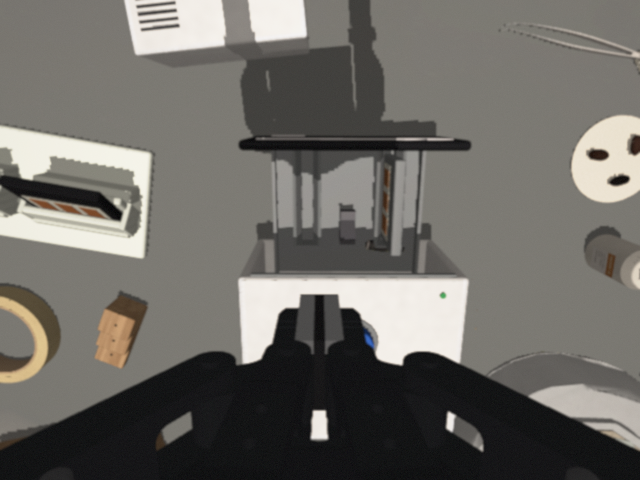

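The wrist picture (robot side up) shows the panel at row 144, cols 240-470, the unit's front top edge at row 277, and the empty slot around cols 295-322, rows 150-243. I'll enlarge it with more contrast.

```bash
python3 -c "
from h import *
im=cv2.imread('pics/w3.png')[125:290,230:360]
cv2.imwrite('pics/w3c.png',cv2.resize(cv2.convertScaleAbs(im,alpha=1.8,beta=-40),None,fx=4.5,fy=3.6,interpolation=cv2.INTER_CUBIC))"
```

```text
(no output)
```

View pics/w3c.png

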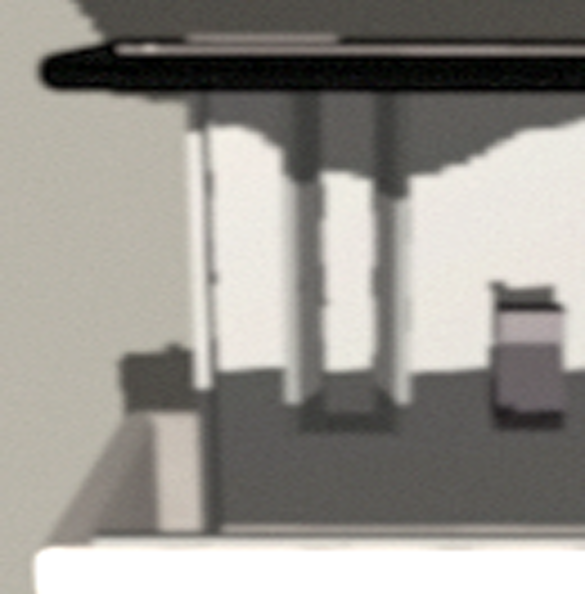

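Emit:
servo_tool(targets=[{"hand": 1, "x": 0.12, "y": -0.67, "z": 0.0, "roll": 0.557}, {"hand": 1, "x": 0.12, "y": -0.67, "z": 0.0, "roll": 0.557}, {"hand": 1, "x": 0.12, "y": -0.67, "z": 0.0, "roll": 0.557}, {"hand": 1, "x": 0.12, "y": -0.67, "z": 0.0, "roll": 0.557}, {"hand": 1, "x": 0.12, "y": -0.67, "z": 0.0, "roll": 0.557}, {"hand": 1, "x": 0.12, "y": -0.67, "z": 0.0, "roll": 0.557}, {"hand": 1, "x": 0.12, "y": -0.67, "z": 0.0, "roll": 0.557}, {"hand": 1, "x": 0.12, "y": -0.67, "z": 0.0, "roll": 0.557}, {"hand": 1, "x": 0.12, "y": -0.67, "z": 0.0, "roll": 0.557}, {"hand": 1, "x": 0.12, "y": -0.67, "z": 0.0, "roll": 0.557}])

```text
time: 4.4
tool_pos: [0.4387, -0.3028, 0.2765]
tcp_rot: [-1.95, -2.459, 0.002]
wrist_force: [-0.0, 0.2, 0.8]
width: 0.001
grip_force: 0.0
```

```bash
python3 - <<'E'
from h import *
import pickle
np.set_printoptions(precision=4,suppress=True)
s=pickle.load(open('w3.pkl','rb'));P=pose('wrist',s)
im=cv2.imread('pics/w3.png'); g=im.min(2)
# unit top front edge: row where white starts, per column
pts=[]
for c in list(range(246,290,3))+list(range(380,464,3)):
    col=g[255:300,c].astype(float); r=255+np.argmax(np.diff(col))+.5; pts.append((c,r))
F=plane(P,np.array(pts),.118); k=np.polyfit(F[:,1],F[:,0],1); res=F[:,0]-np.polyval(k,F[:,1]); print('front edge slope->yaw',-np.arctan(k[0]),np.abs(res).max())
row=g[284].astype(int); cs=np.where(row>140)[0]; print('cols',cs.min(),cs.max(),plane(P,[[cs.min()-.5,284],[cs.max()+.5,284]],.118))
# panel top: outer edge rows
mid=im[...,:3].max(2)
print('panel',plane(P,[[240,144],[470,145]],.1), 'outer/inner at col 270', [(r,int(mid[r,270])) for r in range(132,154)])
yaw=-np.arctan(k[0]); ux=np.array([np.cos(yaw),np.sin(yaw)]);uy=np.array([-ux[1],ux[0]])
for nm,uv,z in(('floorL',[301.6,215],.018),('floorR',[313.8,215],.018),('floorEnd',[307.7,239.7],.018),('wallEnd',[307.7,244.4],.04),('topL',[230+285/4.5,215],.04),('topR',[230+409/4.5,215],.04)):
    print(nm,plane(P,uv,z)[0])
C=np.array([.6523,.0456]);print('C by front', [np.polyval(k,.0456)+.075])
for nm,uv,z in(('floorL',[301.6,215],.018),('floorR',[313.8,215],.018),('floorEnd',[307.7,239.7],.018),('wallEnd',[307.7,244.4],.04)):
    d=plane(P,uv,z)[0][:2]-C; print(nm,'imager frame',d@ux,d@uy)
# now stand view
s=bot.read_state();pickle.dump(s,open('w4.pkl','wb'));cv2.imwrite('pics/w4.png',read_camera('wrist')[:,:,::-1])
E
```

```text
front edge slope->yaw -0.09673417201267828 0.016963936333605267
cols 238 639 [[ 0.5778 -0.0388  0.118 ]
 [ 0.6029  0.2716  0.118 ]]
panel [[ 0.4735 -0.0262  0.1   ]
 [ 0.4882  0.1452  0.1   ]] outer/inner at col 270 [(132, 67), (133, 68), (134, 64), (135, 58), (136, 49), (137, 69), (138, 92), (139, 87), (140, 53), (141, 21), (142, 19), (143, 21), (144, 20), (145, 22), (146, 17), (147, 14), (148, 14), (149, 29), (150, 47), (151, 66), (152, 79), (153, 97)]
floorL [0.549 0.01  0.018]
floorR [0.5499 0.0219 0.018 ]
floorEnd [0.5744 0.0137 0.018 ]
wallEnd [0.5729 0.0144 0.04  ]
topL [0.5436 0.0036 0.04  ]
topR [0.5457 0.0291 0.04  ]
C by front [np.float64(0.652841031179603)]
floorL imager frame -0.09940481998631423 -0.04542825565406351
floorR imager frame -0.09959518342996057 -0.03349869377602165
floorEnd imager frame -0.07440961349469626 -0.03924232494816558
wallEnd imager frame -0.07599130687069973 -0.03872073849505694
```

View pics/w4.png

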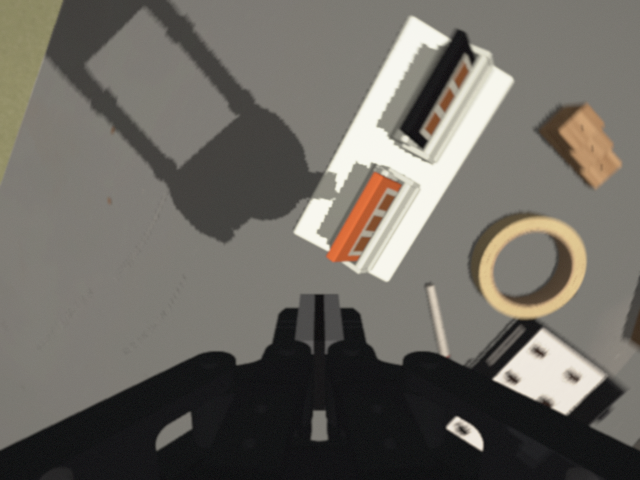

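The wrist view shows orange with its top edge from (378,170) to (332,258) and black above it. The roll stopped short, so I finish it for a second view of orange.

Emit:
servo_tool(targets=[{"hand": -1, "x": 0.0, "y": 0.0, "z": 0.05, "roll": 0.157}, {"hand": -1, "x": 0.0, "y": 0.0, "z": 0.05, "roll": 0.157}, {"hand": -1, "x": 0.0, "y": 0.0, "z": 0.05, "roll": 0.157}, {"hand": -1, "x": 0.0, "y": 0.0, "z": 0.05, "roll": 0.157}, {"hand": -1, "x": 0.0, "y": 0.0, "z": 0.05, "roll": 0.157}, {"hand": -1, "x": 0.0, "y": 0.0, "z": 0.05, "roll": 0.157}])

```text
time: 4.95
tool_pos: [0.44, -0.2992, 0.2527]
tcp_rot: [-2.476, -1.93, 0.001]
wrist_force: [-0.5, -0.4, 0.7]
width: 0.846
grip_force: 0.0
```

```bash
python3 - <<'E'
from h import *
import pickle
np.set_printoptions(precision=4,suppress=True)
s=bot.read_state();pickle.dump(s,open('w5.pkl','wb'));cv2.imwrite('pics/w5.png',read_camera('wrist')[:,:,::-1])
V={}
for n in('w4','w5'):
    im=cv2.imread(f'pics/{n}.png');h=cv2.cvtColor(im,cv2.COLOR_BGR2HSV)
    m=(h[...,0]<13)&(h[...,1]>200)&(h[...,2]>150)
    b=max(blobs(m,100),key=lambda b:b[0][4]); print(n,b[0],b[1],rect(b[2]).tolist())
    c=max(cv2.findContours(b[2].astype(np.uint8),0,2)[0],key=cv2.contourArea); print(cv2.approxPolyDP(cv2.convexHull(c),3,True)[:,0].tolist())
im=cv2.imread('pics/w5.png');x,y,w,hh,_=b[0]
cv2.imwrite('pics/w5c.png',cv2.resize(im[max(0,y-40):y+hh+40,max(0,x-40):x+w+60],None,fx=3,fy=3)); print(x-40,y-40,w,hh)
E
```

```text
Traceback (most recent call last):
ValueError: max() iterable argument is empty
```

```bash
python3 - <<'E'
from h import *
im=cv2.imread('pics/w4.png');h=cv2.cvtColor(im,cv2.COLOR_BGR2HSV); print(h[215,358:380:2].tolist())
for n in('w4','w5'):
    im=cv2.imread(f'pics/{n}.png');h=cv2.cvtColor(im,cv2.COLOR_BGR2HSV)
    m=(h[...,0]<12)&(h[...,1]>170)&(h[...,2]>150)
    b=max(blobs(m,50),key=lambda b:b[0][4]); print(n,b[0],b[1],rect(b[2]).round(1).tolist())
    c=max(cv2.findContours(b[2].astype(np.uint8),0,2)[0],key=cv2.contourArea); print(cv2.approxPolyDP(cv2.convexHull(c),3,True)[:,0].tolist())
x,y,w,hh,_=b[0]
cv2.imwrite('pics/w5c.png',cv2.resize(im[max(0,y-40):y+hh+40,max(0,x-40):x+w+60],None,fx=3,fy=3)); print(x-40,y-40,w,hh)
E
```

```text
[[10, 183, 228], [9, 189, 220], [9, 189, 186], [9, 187, 183], [9, 186, 184], [9, 186, 184], [10, 138, 186], [13, 62, 177], [15, 68, 154], [15, 54, 155], [19, 46, 162]]
w4 [328, 173, 72, 88, 1727] [359.41864505 216.78633468] [[325.0, 255.8000030517578], [375.5, 170.3000030517578], [399.8999938964844, 184.6999969482422], [349.29998779296875, 270.29998779296875]]
[[397, 183], [398, 188], [356, 259], [328, 257], [373, 175]]
w5 [348, 155, 39, 108, 1673] [361.61087866 199.91034071] [[345.8999938964844, 261.70001220703125], [351.29998779296875, 153.3000030517578], [386.29998779296875, 155.0], [380.8999938964844, 263.5]]
[[386, 155], [381, 248], [357, 262], [348, 261], [351, 159]]
308 115 39 108
```

View pics/w5c.png

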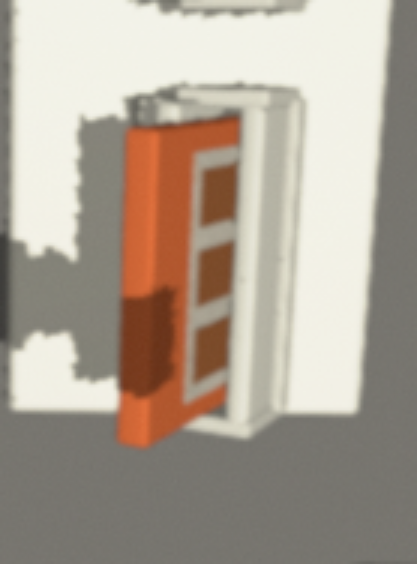

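```bash
python3 - <<'E'
from h import *
import pickle
np.set_printoptions(precision=4,suppress=True)
P={n:pose('wrist',pickle.load(open(n+'.pkl','rb'))) for n in('w4','w5')}
far=[('w4',[373,174]),('w5',[350.7,157.7])];near=[('w4',[327.8,257.5]),('w5',[347.3,262.3])]
A=tri(*[(P[n],u) for n,u in far]);B=tri(*[(P[n],u) for n,u in near]);print(A,B,np.linalg.norm(A[0]-B[0]))
for z in(.055,.06,.065,.07,.075):
  for i,n in enumerate(P):
    a=plane(P[n],far[i][1],z)[0];b=plane(P[n],near[i][1],z)[0];d=a-b;print(z,n,a[:2],b[:2],'L',np.linalg.norm(d),'ang',np.arctan2(d[1],d[0])-np.pi/2)
# stand wall top edges and backtop edge, w5
for z in(.03,.065,): print(z,plane(P['w5'],[[361.3,157.7],[358,263.7],[308+240/3,115+105/3],[308+228/3,115+420/3]],z))
print(bot.read_state()['time'])
E
```

```text
(array([ 0.473 , -0.2635,  0.0788]), [0.000993239923634234, 0.0009932399236341086]) (array([ 0.4527, -0.3335,  0.0976]), [0.00032989860965369387, 0.00032989860965375523]) 0.07525633454655827
0.055 w4 [ 0.4765 -0.2663] [ 0.4566 -0.3464] L 0.08258290034261533 ang -0.2431466504396611
0.055 w5 [ 0.4741 -0.2646] [ 0.4521 -0.3472] L 0.08551193951422256 ang -0.2603371039357911
0.06 w4 [ 0.4758 -0.2659] [ 0.4562 -0.345 ] L 0.0814493687813581 ang -0.2431466504396611
0.06 w5 [ 0.4738 -0.2641] [ 0.4521 -0.3455] L 0.08425602719891678 ang -0.2603371039357909
0.065 w4 [ 0.4751 -0.2655] [ 0.4557 -0.3435] L 0.0803158372201008 ang -0.24314665043966066
0.065 w5 [ 0.4736 -0.2637] [ 0.4522 -0.3439] L 0.08300011488361102 ang -0.26033710393579046
0.07 w4 [ 0.4744 -0.2651] [ 0.4553 -0.342 ] L 0.07918230565884357 ang -0.24314665043966088
0.07 w5 [ 0.4733 -0.2632] [ 0.4523 -0.3422] L 0.08174420256830521 ang -0.2603371039357909
0.075 w4 [ 0.4736 -0.2648] [ 0.4548 -0.3405] L 0.07804877409758636 ang -0.24314665043966088
0.075 w5 [ 0.473  -0.2628] [ 0.4523 -0.3406] L 0.08048829025299944 ang -0.2603371039357907
0.03 [[ 0.484  -0.2689  0.03  ]
 [ 0.4607 -0.359   0.03  ]
 [ 0.5069 -0.2682  0.03  ]
 [ 0.4849 -0.3568  0.03  ]]
0.065 [[ 0.4813 -0.2656  0.065 ]
 [ 0.4603 -0.3472  0.065 ]
 [ 0.502  -0.265   0.065 ]
 [ 0.4822 -0.3451  0.065 ]]
5.0
```

```bash
python3 - <<'E'
from h import *
import pickle
np.set_printoptions(precision=4,suppress=True)
P={'w5':pose('wrist',pickle.load(open('w5.pkl','rb'))),'s':pose('scene')}
im=cv2.imread('pics/scene0.png');h=cv2.cvtColor(im,cv2.COLOR_BGR2HSV)
m=(h[...,0]<13)&(h[...,1]>150)&(h[...,2]>110)
for st,c,l in blobs(m,100):
    print(st,rect(l).round(1).tolist());k=max(cv2.findContours(l.astype(np.uint8),0,2)[0],key=cv2.contourArea);a=cv2.approxPolyDP(cv2.convexHull(k),1.5,True)[:,0];print(a.tolist())
    # match: triangulate each hull vertex with top-edge corners, report small miss
    for nm,uv in(('far',[350.7,157.7]),('farback',[361.3,157.7]),('near',[347.3,262.3]),('nearback',[358,263.7])):
        for v in a:
            X,e=tri((P['w5'],uv),(P['s'],v)); 
            if max(e)<.003: print(nm,v,X,e[0])
go([.4736,-.3063,.125],-.255)
go([.4736,-.3063,.047],-.255)
E
```

```text
[371, 314, 28, 46, 298] [[368.20001220703125, 316.6000061035156], [374.79998779296875, 313.0], [398.8999938964844, 357.5], [392.20001220703125, 361.1000061035156]]
[[373, 314], [377, 317], [398, 358], [396, 359], [383, 344], [372, 320]]
far [373 314] [ 0.4738 -0.2626  0.0853] 0.0015012648003966025
far [372 320] [ 0.4734 -0.2631  0.0722] 0.00019578754658688104
farback [373 314] [ 0.478  -0.2628  0.0844] 0.002143184515113931
farback [377 317] [ 0.4815 -0.2651  0.0774] 0.0012119230966184046
near [377 317] [ 0.4504 -0.3216  0.1283] 0.002889801050267432
near [383 344] [ 0.4517 -0.3382  0.0812] 0.0007670218410349678
go x 0.0026 y 0.0688 z 0.2561 roll 0.0025 | tilt 0.0016 t 5.00
go x 0.0025 y 0.0691 z 0.4121 roll 0.0025 | tilt 0.0016 t 5.00
```

Emit:
servo_tool(targets=[{"hand": -1, "x": 0.004, "y": 0.069, "z": 0.05, "roll": 0.003}, {"hand": -1, "x": 0.004, "y": 0.069, "z": 0.13, "roll": 0.003}, {"hand": -1, "x": 0.004, "y": 0.069, "z": 0.2, "roll": 0.003}, {"hand": -1, "x": 0.004, "y": 0.069, "z": 0.27, "roll": 0.003}, {"hand": -1, "x": 0.004, "y": 0.069, "z": 0.31, "roll": 0.003}, {"hand": -1, "x": 0.004, "y": 0.069, "z": 0.35, "roll": 0.003}, {"hand": -1, "x": 0.004, "y": 0.069, "z": 0.375, "roll": 0.003}, {"hand": -1, "x": 0.004, "y": 0.069, "z": 0.392, "roll": 0.003}, {"hand": -1, "x": 0.004, "y": 0.069, "z": 0.394, "roll": 0.003}])

```text
time: 5.75
tool_pos: [0.4731, -0.3056, 0.0555]
tcp_rot: [-2.488, -1.913, 0.001]
wrist_force: [0.1, -0.2, -0.6]
width: 1.003
grip_force: 0.0
```

Emit:
servo_tool(targets=[{"hand": 0.2, "x": 0, "y": 0, "z": 0, "roll": 0}, {"hand": 0.4, "x": 0, "y": 0, "z": 0, "roll": 0}, {"hand": 0.6, "x": 0, "y": 0, "z": 0, "roll": 0}, {"hand": 1, "x": 0, "y": 0, "z": 0, "roll": 0}, {"hand": 1, "x": 0, "y": 0, "z": 0, "roll": 0}, {"hand": 1, "x": 0, "y": 0, "z": 0, "roll": 0}, {"hand": 1, "x": 0, "y": 0, "z": 0, "roll": 0}], grip_force=20)

```text
time: 6.33
tool_pos: [0.4756, -0.3072, 0.0598]
tcp_rot: [2.49, 1.91, 0.003]
wrist_force: [-1.6, 1.5, 8.4]
width: 0.229
grip_force: 18.1
```

Emit:
servo_tool(targets=[{"hand": 1, "x": 0, "y": -0.005, "z": -0.01, "roll": 0}, {"hand": 1, "x": 0, "y": -0.012, "z": -0.02, "roll": 0}, {"hand": 1, "x": 0, "y": -0.02, "z": -0.034, "roll": 0}, {"hand": 1, "x": 0, "y": -0.03, "z": -0.05, "roll": 0}, {"hand": 1, "x": 0, "y": -0.04, "z": -0.068, "roll": 0}, {"hand": 1, "x": 0, "y": -0.05, "z": -0.086, "roll": 0}, {"hand": 1, "x": 0, "y": -0.06, "z": -0.102, "roll": 0}, {"hand": 1, "x": 0, "y": -0.066, "z": -0.12, "roll": 0}])

```text
time: 7.0
tool_pos: [0.4406, -0.297, 0.1172]
tcp_rot: [-2.49, -1.911, 0.001]
wrist_force: [-1.0, -0.3, -1.1]
width: 0.097
grip_force: 20.0
```

```bash
python3 - <<'E'
from h import *
a=read_camera('scene')[250:400,300:480,::-1];b=read_camera('wrist')[120:420,190:450,::-1]
cv2.imwrite('pics/g6.png',np.hstack([cv2.resize(a,(430,360)),cv2.resize(b,(312,360))]))
E
```

```text
(no output)
```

View pics/g6.png

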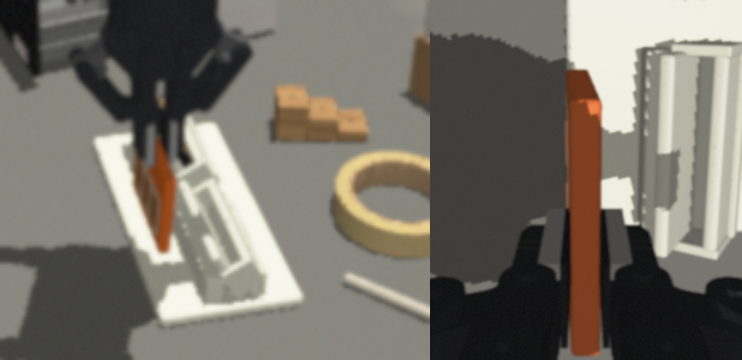

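The carrier hangs upright in the pads, about 8 mm apart, and both of its ends are visible in the wrist view. I lift it and carry it to above the slot with a firmer grip.

```bash
python3 -c "
from h import *
go([.5306,.0177,.2],1.488)"
```

```text
go x 0.6557 y 0.0078 z -0.1630 roll -0.5570 | tilt 0.0018 t 7.10
```

Emit:
servo_tool(targets=[{"hand": 1, "x": 0, "y": 0, "z": -0.06, "roll": 0}, {"hand": 1, "x": 0, "y": 0, "z": -0.12, "roll": 0}, {"hand": 1, "x": 0, "y": 0, "z": -0.166, "roll": 0}, {"hand": 1, "x": 0, "y": 0, "z": -0.166, "roll": 0}], grip_force=45)

```text
time: 7.43
tool_pos: [0.4449, -0.2998, 0.2058]
tcp_rot: [2.485, 1.907, 0.004]
wrist_force: [1.1, -0.7, 0.1]
width: 0.082
grip_force: 48.5
```

Emit:
servo_tool(targets=[{"hand": 1, "x": 0.08, "y": 0, "z": 0, "roll": -0.04}, {"hand": 1, "x": 0.16, "y": 0, "z": 0, "roll": -0.08}, {"hand": 1, "x": 0.24, "y": 0, "z": 0, "roll": -0.12}, {"hand": 1, "x": 0.32, "y": 0, "z": 0, "roll": -0.16}, {"hand": 1, "x": 0.4, "y": 0, "z": 0, "roll": -0.2}, {"hand": 1, "x": 0.46, "y": 0, "z": 0, "roll": -0.24}, {"hand": 1, "x": 0.52, "y": 0, "z": 0, "roll": -0.28}, {"hand": 1, "x": 0.58, "y": 0, "z": 0, "roll": -0.315}, {"hand": 1, "x": 0.62, "y": 0, "z": 0, "roll": -0.35}, {"hand": 1, "x": 0.65, "y": 0, "z": 0, "roll": -0.38}])

```text
time: 8.27
tool_pos: [0.5257, 0.0183, 0.1988]
tcp_rot: [-0.975, -2.984, 0.0]
wrist_force: [-0.6, -0.0, -1.0]
width: 0.083
grip_force: 48.4
```

```bash
python3 -c "
from h import *
go([.5306,.0177,.2],1.488)"
```

```text
go x -0.0087 y 0.0048 z -0.0024 roll -0.1746 | tilt 0.0020 t 8.27
```

Emit:
servo_tool(targets=[{"hand": 1, "x": -0.009, "y": 0.005, "z": 0, "roll": -0.04}, {"hand": 1, "x": -0.009, "y": 0.005, "z": 0, "roll": -0.08}, {"hand": 1, "x": -0.009, "y": 0.005, "z": 0, "roll": -0.12}, {"hand": 1, "x": -0.009, "y": 0.005, "z": 0, "roll": -0.16}, {"hand": 1, "x": -0.009, "y": 0.005, "z": 0, "roll": -0.175}, {"hand": 1, "x": -0.009, "y": 0.005, "z": 0, "roll": -0.175}, {"hand": 1, "x": -0.009, "y": 0.005, "z": 0, "roll": -0.175}, {"hand": 1, "x": -0.009, "y": 0.005, "z": 0, "roll": -0.175}])

```text
time: 8.93
tool_pos: [0.5308, 0.0155, 0.1995]
tcp_rot: [-0.142, -3.137, 0.0]
wrist_force: [0.4, -0.6, -1.1]
width: 0.081
grip_force: 48.4
```

```bash
python3 - <<'E'
from h import *
import pickle
np.set_printoptions(precision=4,suppress=True)
s=bot.read_state();pickle.dump(s,open('w7.pkl','wb'));im=read_camera('wrist');cv2.imwrite('pics/w7.png',im[:,:,::-1])
cv2.imwrite('pics/s7.png',read_camera('scene')[:,:,::-1])
h=cv2.cvtColor(im,cv2.COLOR_RGB2HSV)
m=(h[...,0]<13)&(h[...,1]>150)&(h[...,2]>60)
b=max(blobs(m,100),key=lambda b:b[0][4]);print(b[0])
l=b[2]
x,y,w,hh,_=b[0]
for r in range(y,y+50,2):
    c=np.where(l[r])[0]; print(r,c.min(),c.max(),[int(h[r,k,2]) for k in range(c.min(),c.max()+1,3)])
for r in range(y+hh-12,y+hh): c=np.where(l[r])[0]; print(r,c.min(),c.max())
print(s['tool_pos'],s['tcp_rot'])
E
```

```text
[304, 178, 29, 237, 5806]
178 306 319 [99, 97, 96, 99, 100]
180 304 321 [101, 106, 105, 104, 105, 103]
182 304 321 [100, 105, 105, 105, 105, 104]
184 304 322 [100, 105, 104, 104, 105, 105, 102]
186 304 323 [99, 105, 105, 103, 104, 105, 104]
188 304 324 [98, 104, 105, 105, 105, 105, 105]
190 304 325 [96, 104, 105, 104, 104, 104, 105, 102]
192 304 326 [97, 102, 104, 105, 104, 105, 104, 103]
194 304 327 [96, 104, 105, 104, 104, 105, 106, 103]
196 304 328 [96, 104, 103, 104, 103, 105, 105, 105, 95]
198 304 329 [96, 103, 104, 104, 104, 104, 104, 104, 100]
200 305 330 [96, 103, 105, 106, 104, 105, 104, 104, 101]
202 305 330 [97, 106, 113, 112, 112, 112, 113, 113, 111]
204 305 331 [100, 125, 130, 130, 131, 130, 130, 130, 128]
206 305 332 [102, 128, 133, 135, 133, 134, 134, 133, 132, 109]
208 305 332 [104, 129, 136, 135, 138, 135, 137, 135, 132, 112]
210 305 332 [104, 131, 136, 135, 135, 135, 135, 135, 134, 112]
212 306 332 [117, 132, 136, 136, 138, 136, 136, 137, 131]
214 306 332 [115, 133, 136, 135, 135, 136, 136, 134, 131]
216 306 332 [116, 134, 136, 135, 137, 137, 135, 136, 131]
218 305 332 [106, 130, 137, 137, 136, 136, 137, 135, 132, 115]
220 305 332 [111, 129, 135, 137, 137, 136, 135, 136, 132, 111]
222 306 332 [115, 133, 137, 135, 137, 136, 136, 135, 129]
224 306 332 [114, 132, 137, 137, 138, 136, 135, 134, 131]
226 306 332 [115, 132, 135, 137, 137, 137, 135, 135, 129]
403 306 332
404 307 332
405 308 332
406 308 332
407 308 332
408 308 331
409 308 330
410 309 330
411 309 329
412 309 329
413 309 329
414 310 328
[0.5308 0.0155 0.1995] [-0.1418 -3.1371  0.    ]
```

```bash
python3 - <<'E'
from h import *
np.set_printoptions(precision=4,suppress=True)
c=camera_info('wrist');T=np.array(c['T_tool_cam']);P=(c,T[:3,3],T[:3,:3])
f=lambda uv,z:plane(P,uv,z)[0]
for zt in(-.032,-.028,-.025,-.022,-.018,-.014):
    a=f([318.7,203],zt);b=f([319,412],zt);bo=f([312.8,178.7],zt+.066)
    print(zt,'len',a[0]-b[0],'ctr',(a[0]+b[0])/2,a[1],'w',f([332.5,207],zt)[1]-f([305,207],zt)[1],'bot end',bo,'botw',f([321.5,181],zt+.066)[1]-f([303.7,181],zt+.066)[1], 'top end',a[0])
E
```

```text
-0.032 len 0.06324246833988557 ctr 0.01596993179981237 -0.0007625623053496985 w 0.00717805462698401 bot end [ 0.046  -0.0033  0.034 ] botw 0.007297751110566175 top end 0.047591165969755156
-0.028 len 0.0655280304639496 ctr 0.014120092405644637 -0.0007699798939427354 w 0.007437467173814515 bot end [ 0.0455 -0.0034  0.038 ] botw 0.007462969163513454 top end 0.04688410763761944
-0.025 len 0.06724220205699764 ctr 0.012732712860018834 -0.0007755430853875131 w 0.007632026583937393 bot end [ 0.0451 -0.0034  0.041 ] botw 0.0075868827032239145 top end 0.046353813888517656
-0.022 len 0.06895637365004567 ctr 0.011345333314393028 -0.0007811062768322908 w 0.007826585994060272 bot end [ 0.0448 -0.0035  0.044 ] botw 0.007710796242934374 top end 0.04582352013941587
-0.018 len 0.07124193577410971 ctr 0.0094954939202253 -0.0007885238654253277 w 0.008085998540890777 bot end [ 0.0443 -0.0035  0.048 ] botw 0.007876014295881651 top end 0.045116461807280156
-0.014 len 0.07352749789817374 ctr 0.007645654526057567 -0.0007959414540183646 w 0.008345411087721282 bot end [ 0.0438 -0.0036  0.052 ] botw 0.00804123234882893 top end 0.04440940347514444
```

```bash
python3 - <<'E'
from h import *
import pickle
np.set_printoptions(precision=4,suppress=True)
s=pickle.load(open('w7.pkl','rb'));M=R.from_rotvec(s['tcp_rot']).as_matrix();t=s['tool_pos']
P=pose('scene');im=cv2.imread('pics/s7.png');h=cv2.cvtColor(im,cv2.COLOR_BGR2HSV)
c0=proj(P,t+M@[0,0,.03])[0].astype(int);print('tcp px',proj(P,t),c0)
m=(h[...,0]<16)&(h[...,1]>110)&(h[...,2]>50); roi=np.zeros_like(m);roi[c0[1]-70:c0[1]+60,c0[0]-60:c0[0]+60]=1
m=cv2.morphologyEx((m&roi).astype(np.uint8),cv2.MORPH_CLOSE,np.ones((7,7)))
for st,c,l in blobs(m,60):
    k=max(cv2.findContours(l.astype(np.uint8),0,2)[0],key=cv2.contourArea);a=cv2.approxPolyDP(cv2.convexHull(k),2,True)[:,0];print(st)
    e,D=ray(P,a);n=M[:,1]
    for q,d in zip(a,D):
        for yo in(-.0045,):
            pt=t+n*(-.0045 if n@(e-t)<0 else .0045)-n*.002; X=e+d*((pt-e)@n/(d@n)); print(q,'tool',M.T@(X-t))
cv2.imwrite('pics/s7c.png',cv2.resize(im[c0[1]-70:c0[1]+60,c0[0]-75:c0[0]+75],None,fx=4.6,fy=4.6,interpolation=cv2.INTER_CUBIC));print(c0-[75,70])
E
```

```text
tcp px [[330.379 191.85 ]] [330 204]
[340, 134, 27, 37, 721]
[358 134] tool [-0.0587 -0.0065 -0.1232]
[366 146] tool [-0.0775 -0.0065 -0.0942]
[365 162] tool [-0.0762 -0.0065 -0.0585]
[344 170] tool [-0.0283 -0.0065 -0.0484]
[340 141] tool [-0.0189 -0.0065 -0.1141]
[347 134] tool [-0.0342 -0.0065 -0.1268]
[307, 184, 40, 36, 994]
[345 184] tool [-0.0309 -0.0065 -0.0157]
[345 212] tool [-0.0315 -0.0065  0.0517]
[312 219] tool [ 0.0452 -0.0065  0.0532]
[307 196] tool [ 0.0552 -0.0065 -0.0036]
[312 191] tool [ 0.0439 -0.0065 -0.0131]
[308, 232, 21, 9, 109]
[328 233] tool [ 0.0086 -0.0065  0.0958]
[326 238] tool [ 0.0134 -0.0065  0.1074]
[310 240] tool [ 0.0509 -0.0065  0.1042]
[308 237] tool [ 0.0554 -0.0065  0.0956]
[255 134]
```

View pics/s7c.png

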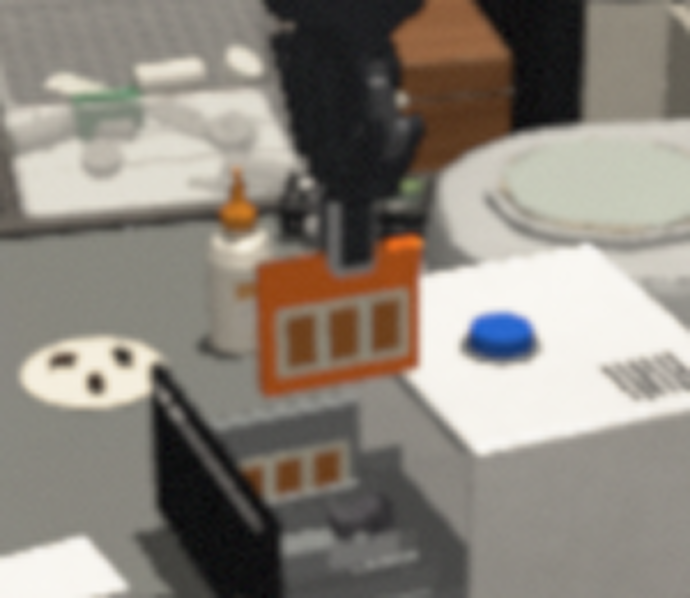

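The scene crop shows the carrier upright and square in the pads, overlapping them by about 14 mm. Its lower edge is about 53 mm below the TCP and its centre about 4.5 mm towards tool +x.

```bash
python3 -c "
from h import *
go([.5353,.020,.2],1.488);go([.5353,.020,.085],1.488)"
```

```text
go x -0.0077 y 0.0098 z -0.0002 roll -0.0022 | tilt 0.0006 t 9.03
go x -0.0078 y 0.0098 z 0.2298 roll -0.0022 | tilt 0.0006 t 9.03
```

Emit:
servo_tool(targets=[{"hand": 1, "x": -0.008, "y": 0.01, "z": 0, "roll": -0.002}, {"hand": 1, "x": -0.008, "y": 0.01, "z": 0.05, "roll": -0.002}, {"hand": 1, "x": -0.008, "y": 0.01, "z": 0.1, "roll": -0.002}, {"hand": 1, "x": -0.008, "y": 0.01, "z": 0.15, "roll": -0.002}, {"hand": 1, "x": -0.008, "y": 0.01, "z": 0.185, "roll": -0.002}, {"hand": 1, "x": -0.008, "y": 0.01, "z": 0.2, "roll": -0.002}, {"hand": 1, "x": -0.008, "y": 0.01, "z": 0.2, "roll": -0.002}, {"hand": 1, "x": -0.008, "y": 0.01, "z": 0.2, "roll": -0.002}, {"hand": 1, "x": -0.008, "y": 0.01, "z": 0.2, "roll": -0.002}])

```text
time: 9.78
tool_pos: [0.5352, 0.0203, 0.1048]
tcp_rot: [-0.129, -3.138, 0.001]
wrist_force: [-18.4, -4.7, 28.3]
width: 0.08
grip_force: 144.8
```

```bash
python3 -c "
from h import *
import pickle
np.set_printoptions(precision=4,suppress=True)
s=bot.read_state();pickle.dump(s,open('w8.pkl','wb'));im=read_camera('wrist');cv2.imwrite('pics/w8.png',im[:,:,::-1])
go([.5353,.020,.0705],1.488)
M=R.from_rotvec(s['tcp_rot']).as_matrix();P=pose('wrist',s)
C=np.array([.5306,.0174,.018]);u=np.array([.9966,-.083,0]);v=np.array([.083,.9966,0])
print('slot near-panel end px: floor',proj(P,C-.044*u),'top',proj(P,C-.044*u+[0,0,.022]),'carrier end bottom',proj(P,s['tool_pos']+M@[.0445,-.003,.0525]))
g=im.max(2); print([(r,int(g[r,312]),int(g[r,300]),int(g[r,330])) for r in range(150,215,2)])
"
```

```text
go x -0.0003 y 0.0007 z 0.0685 roll 0.0001 | tilt 0.0018 t 9.83
slot near-panel end px: floor [[314.5122 162.1998]] top [[313.9769 166.0093]] carrier end bottom [[314.0805 177.0804]]
[(150, 29, 31, 32), (152, 28, 32, 30), (154, 28, 28, 29), (156, 27, 27, 27), (158, 26, 26, 23), (160, 25, 21, 25), (162, 50, 32, 47), (164, 157, 79, 138), (166, 173, 87, 156), (168, 174, 86, 157), (170, 173, 87, 158), (172, 173, 87, 158), (174, 173, 86, 160), (176, 172, 84, 159), (178, 173, 84, 161), (180, 174, 85, 162), (182, 173, 87, 162), (184, 174, 86, 160), (186, 173, 84, 162), (188, 173, 86, 163), (190, 173, 86, 162), (192, 173, 84, 163), (194, 173, 85, 164), (196, 174, 86, 166), (198, 174, 86, 166), (200, 173, 85, 167), (202, 173, 85, 166), (204, 172, 86, 167), (206, 174, 85, 167), (208, 173, 86, 166), (210, 174, 86, 169), (212, 174, 86, 168), (214, 174, 86, 167)]
```

Contact came too early (28 N at TCP z 0.105), so I back up and measure again.

Emit:
servo_tool(targets=[{"hand": 1, "x": 0, "y": 0, "z": -0.04, "roll": 0}, {"hand": 1, "x": 0, "y": 0, "z": -0.1, "roll": 0}, {"hand": 1, "x": 0, "y": 0, "z": -0.19, "roll": 0}, {"hand": 1, "x": 0, "y": 0, "z": -0.19, "roll": 0}, {"hand": 1, "x": 0, "y": 0, "z": -0.19, "roll": 0}, {"hand": 1, "x": 0, "y": 0, "z": -0.19, "roll": 0}])

```text
time: 10.33
tool_pos: [0.5361, 0.0203, 0.1956]
tcp_rot: [0.13, 3.138, 0.0]
wrist_force: [-0.3, 0.2, -1.9]
width: 0.083
grip_force: 140.1
```

```bash
python3 - <<'E'
from h import *
import pickle
np.set_printoptions(precision=4,suppress=True)
def seg(im,cols,rng,tag):
    h=cv2.cvtColor(im,cv2.COLOR_BGR2HSV)
    for c in cols:
        o=[];prev=None
        for r in rng:
            p=h[r,c].astype(int); k='K' if p[2]<45 else 'O' if p[1]>150 and p[0]<14 else 'g%d'%(p[2]//25)
            if k!=prev:o.append(f'{r}{k}');prev=k
        print(tag,c,' '.join(o))
seg(cv2.imread('pics/w8.png'),(296,304,308,312,316,320,324,328,334,340),range(100,300),'w8')
s=bot.read_state();pickle.dump(s,open('w9.pkl','wb'));im=read_camera('wrist')[:,:,::-1].copy();cv2.imwrite('pics/w9.png',im);sc=read_camera('scene')[:,:,::-1].copy();cv2.imwrite('pics/s9.png',sc)
seg(im,(300,304,308,312,316,320,324,328,332),range(100,300),'w9')
M=R.from_rotvec(s['tcp_rot']).as_matrix();t=s['tool_pos'];print(t,s['tcp_rot'],s['wrist_force'])
P=pose('scene');h=cv2.cvtColor(sc,cv2.COLOR_BGR2HSV)
m=(h[...,0]<16)&(h[...,1]>110)&(h[...,2]>50);c0=proj(P,t+M@[0,0,.02])[0].astype(int)
for st,c,l in blobs(cv2.morphologyEx(m.astype(np.uint8),cv2.MORPH_CLOSE,np.ones((7,7))),200):
    if l[c0[1],c0[0]]:
        k=max(cv2.findContours(l.astype(np.uint8),0,2)[0],key=cv2.contourArea);a=cv2.approxPolyDP(cv2.convexHull(k),2,True)[:,0]
        e,D=ray(P,a);n=M[:,1]
        for q,d in zip(a,D):
            X=e+d*((t-n*.0065-e)@n/(d@n)); print(q,'tool',M.T@(X-t),'world',X)
E
```

```text
w8 296 100g3 108g4 109g3 110g4 111g3 132g4 133g5 134g6 136g5 137g7 139g5 140g3 141K 163g2 164g3 276g4
w8 304 100g3 132g4 133g5 134g6 137g7 139g5 140g3 141K 163g2 164g3 165g4 251g5 252g4 253g5 264g6 286O
w8 308 100g3 132g4 134g5 137g7 139g6 140g3 141K 162g1 163g3 164O
w8 312 100g3 136g5 137g7 139g5 140g3 141K 162g2 163O
w8 316 100g3 101g4 102g3 136g5 137g7 139g6 140g3 141K 162g2 163O
w8 320 100g3 136g5 137g6 138g7 139g5 140g3 141K 162g2 163O
w8 324 100g3 136g5 137g7 139g5 140g3 141K 162g2 163O
w8 328 100g3 136g5 137g6 138g7 139g5 140g3 141K 162g2 163O
w8 334 100g3 132g4 133g3 136g5 137g6 138g7 139g5 140g3 141K 163g2 164g3 168g4 169g3 170g4 171g3 174g4 175g3 180g4 183g3 184g4 185g3 186g4 197g3 198g4 247g5 275O 279g6 293O
w8 340 100g3 136g5 137g6 138g7 139g5 140g3 141K 163g2 164g3 165g4 257g5 258g7 262g8 292g7 293g6 294g5 295g4
w9 300 100g2 128g3 129g4 130g5 132g3 133g2 134K 147g2 218g3 220g4 260g3 262g2 273g3 274g2 275g3 291g2 292g3
w9 304 100g2 128g3 129g4 130g5 132g3 133g2 134K 147g2 216g3 255g4 256g3 269O 271g4 273O 274g4 277O
w9 308 100g2 128g3 129g4 130g5 132g3 133g2 134K 147g2 14
[... 232 characters left out ...]
g3 133g2 134K 147g2 159g3 160O
w9 328 100g2 129g3 130g4 132g3 133g2 134K 147g2 159g3 160g4 161O
w9 332 100g2 129g3 130g4 132g3 133g2 134K 147g2 154g3 155g2 157g3 158g2 161g3 206g4 210g5 211g4 214g5 215g4 234O
[0.5361 0.0203 0.1956] [0.1295 3.1377 0.0002] [-0.3386  0.1622 -1.9152]
[306 172] tool [ 0.0591 -0.0065 -0.0601] world [0.4766 0.0187 0.2556]
[326 172] tool [ 0.0149 -0.0065 -0.0522] world [0.5206 0.0151 0.2478]
[349 184] tool [-0.0377 -0.0065 -0.0148] world [0.5731 0.0108 0.2105]
[331 214] tool [ 0.0043 -0.0065  0.0491] world [0.5314 0.0142 0.1465]
[307 204] tool [ 0.0589 -0.0065  0.0137] world [0.4769 0.0187 0.1818]
[302 181] tool [ 0.0684 -0.0065 -0.0415] world [0.4673 0.0195 0.237 ]
```

```bash
python3 - <<'E'
from h import *
im=cv2.imread('pics/s9.png');h=cv2.cvtColor(im,cv2.COLOR_BGR2HSV).astype(int)
for r in range(166,222,2):
    print(r,''.join('#' if h[r,c,1]>175 and h[r,c,0]<14 and h[r,c,2]>140 else 'o' if h[r,c,1]>110 and h[r,c,0]<18 and h[r,c,2]>70 else 'K' if h[r,c,2]<50 else 'B' if 105<h[r,c,0]<125 and h[r,c,1]>120 else 'W' if h[r,c,2]>190 else '.' for c in range(290,375)))
E
```

```text
166 WWWWWWWWWWWW........WWWWWWW...KKKKKKKKKKKKKKKKKKKKK..KKKK.oooooooo......WWWWWWWWWWWWW
168 WWWWWWWWWWWWWW.....WWWWWWWWW....KKKKKKKKKKKKKKKKKKKKKKKK.ooooooo....WWWWWWWWW..WWWWWW
170 WWWWWWWWWWWWWW...................KKKKKKKKKKKKKKKKKKKKKK.oooo.....WWWWWWWWWWWWWWWWWWWW
172 WWWWWWWWWWWWW...o.................oo.KKKKKKKKKKKKKKKKK.........WWWWWWWWWWWWWWWWWWWWWW
174 WWWWWWWWW.......oo...............oooo.KKKKKKKKKKKKKKK.........WWWWWWWWWWWW..WWWWWWWWW
176 WWWWWWWWWWWW...ooo.............ooo##o.KKKKKKKKKKKKKK..........WWWWWWWW.......WWWWWWWW
178 ..............oooooo..........ooo###oo.KKKKKKKK.oo............WWWWWWWW..........WWWWW
180 ............ooooooooo.....KK.oo#####o...KKKKKK.oo####ooo.......WWWWWWWWW............W
182 .............ooooooo........oo######o....KKKKK..oo#######o.....WWWWWWWWWWW...........
184 ...........................oo#######o...KKKKKK......ooo####o....WWWWWWWWWWWW.........
186 ............W....WWWWW....oo########o....KKKKK..oo....o###o......WWWWWWWWWWWWWWW.....
188 .............WWWWWWWWW....o#########o...KKKKKK..ooo..oo##o.........WWWWWWWWWWWWWWWWWW
190 ...............W
[... 719 characters left out ...]
....ooo#####o.....oooooooo..o#oWWWWWWWWWWWWWWWWWWWW..BBBBBBBBBBBB.WWWW
208 ........................ooo##ooo......o...o##o.WWWWWWWWWWWWWWWWWW..BBBBBBBBBBBBB..WWW
210 .............................ooo##ooo....o##o...WWWWWWWWWWWWWWWWW.....BBBBBBBBB...WWW
212 ..................................ooo#####o........WWWWWWWWWWWWWWWWW............WWWWW
214 .......................................ooo..........WWWWWWWWWWWWWWWWWWWWWWWWWWWWWWWWW
216 KK....................................................WWWWWWWWWWWWWWWWWWWWWWWWWWWWWWW
218 ..K.....................................................WWWWWWWWWWWWWWWWWWWWWWWWWWWWW
220 ...KK.....................................................WWWWWWWWWWWWWWWWWWWWWWWWWWW
```

```bash
python3 - <<'E'
from h import *
import pickle
np.set_printoptions(precision=4,suppress=True)
for n in('w3','w7','w8','w9'):
    P=pose('wrist',pickle.load(open(n+'.pkl','rb')));g=cv2.imread(f'pics/{n}.png').min(2).astype(int)
    for c in(250,280,345,390):
        col=g[:,c]; k=np.where(col[100:200]<28)[0]+100
        w=np.where((col[200:330]>110))[0]+200
        dn=[r for r in range(200,340) if col[r+2]-col[r-1]>45]
        print(n,c,'black',k.min() if len(k) else None,k.max() if len(k) else None,'inner',plane(P,[c,k.max()+.5],.1)[0] if len(k) else '','outer',plane(P,[c,k.min()-.5],.1)[0] if len(k) else '','steps',dn[:8],[plane(P,[c,r+.5],.118)[0][:2] for r in dn[:3]])
E
```

```text
w3 250 black 139 148 inner [ 0.4765 -0.0198  0.1   ] outer [ 0.4692 -0.0189  0.1   ] steps [275, 276, 277, 278, 279] [array([ 0.5707, -0.0289]), array([ 0.5715, -0.029 ]), array([ 0.5723, -0.0291])]
w3 280 black 141 148 inner [0.4783 0.0026 0.1   ] outer [0.4725 0.0032 0.1   ] steps [274, 277, 278, 279] [array([ 0.5717, -0.0057]), array([ 0.5742, -0.006 ]), array([ 0.575 , -0.0061])]
w3 345 black 141 149 inner [0.4829 0.0511 0.1   ] outer [0.4764 0.0516 0.1   ] steps [210, 211, 274, 275, 277, 278, 279] [array([0.5256, 0.0474]), array([0.5264, 0.0473]), array([0.5757, 0.0442])]
w3 390 black 141 149 inner [0.4856 0.0848 0.1   ] outer [0.4791 0.085  0.1   ] steps [277, 278, 279] [array([0.581 , 0.0786]), array([0.5818, 0.0786]), array([0.5826, 0.0786])]
w7 250 black 141 155 inner [ 0.4764 -0.0188  0.1   ] outer [ 0.4684 -0.0177  0.1   ] steps [323, 324, 327, 328, 329] [array([ 0.5688, -0.0283]), array([ 0.5694, -0.0284]), array([ 0.5713, -0.0286])]
w7 280 black 144 155 inner [ 0.4779 -0.0022  0.1   ] outer [ 0.4715 -0.0015  0.1   ] steps [200] [array([ 0.5   , -0.0032])]
w7 345 black 14
[... 869 characters left out ...]
teps [235, 236, 237, 269, 270, 271] [array([0.503 , 0.0444]), array([0.5034, 0.0444]), array([0.5037, 0.0443])]
w9 250 black 134 146 inner [ 0.4773 -0.0131  0.1   ] outer [ 0.4705 -0.0122  0.1   ] steps [316, 317, 322, 323] [array([ 0.5686, -0.0218]), array([ 0.5692, -0.0219]), array([ 0.5722, -0.0222])]
w9 280 black 134 145 inner [0.4781 0.0032 0.1   ] outer [0.4718 0.0038 0.1   ] steps [301] [array([ 0.561 , -0.0041])]
w9 345 black 134 146 inner [0.4815 0.0382 0.1   ] outer [0.4747 0.0386 0.1   ] steps [] []
w9 390 black 134 145 inner [0.483  0.0625 0.1   ] outer [0.4767 0.0627 0.1   ] steps [301, 316, 317, 322, 323] [array([0.566 , 0.0564]), array([0.575, 0.056]), array([0.5756, 0.056 ])]
```

The scene mask shows the carrier turned about 55° in its own plane in the pads: its far end caught the unit's top edge. The bottom edge now runs (331,214)-(349,184). I'll turn it back by rolling its low corner on free desk with a light grip, stand it there and regrip. First I check that spot is free.

```bash
python3 -c "
from h import *
t=cv2.imread('pics/t3.png');P=pose('top')
q=proj(P,[[.32,.11,0],[.48,.11,0],[.32,.22,0],[.48,.22,0]]);print(q)
x0,y0=q.min(0).astype(int);x1,y1=q.max(0).astype(int);g=t[y0:y1,x0:x1].max(2)
for r in g[::3]: print(' '.join('%3d'%v for v in r[::3]))
go([.375,.165,.196],1.488);go([.375,.165,.058],1.488)"
```

```text
[[276.76012503 328.48986053]
 [278.95222111 270.79931706]
 [237.20448714 327.09576607]
 [239.83624586 269.61172695]]
103 104 103 103 104 104 104  61  75  73  55  31  40  27
103 104 104 104 104 103 102  61  76  71  55  47  49  48
103 103 104 103 103 104  99  63  76  71  53  88  70  63
104 103 103 103 103 103  97  63  77  71  52 102 103 102
104 103 104 103 104 103 106 124 155 118  77 103 103 103
103 103 103 103 104 103 153 196 210 196 164 101 103 104
104 104 103 104 104 105 157 189 198 189 161  99 103 103
104 104 104 104 104 104  76  48  47  42  74  97 104 103
105 103 103 105 105 103  57  55  56  39  50 104 104 104
106 105 105 103 106  97  61  62  61  42  54 104 104 104
 93 101 105 105 105  91  65  66  64  33  46 104 104 104
 99 112 105 105 106  76  70  70  66  28  34 104 103 104
105 105 105 105 105  74  72  73  65  38  49  93  95  93
105 106 106 106 105  71  77  78  60  63  70  74  76  73
106 106 106 107 106  70  83  85  68  58  68  71  74  73
107 106 106 106 107  71  85  89  70  52  63  67  71  72
106 106 106 106 106  70  81  87  68  46  60  63  68  70
107 106 106 106 105  68  76  79  66  45  54  60  64  68
106 106 106 107 105  67  73  73  58  41  53  59  64  66
107 106 106 106 105  66  69  69  58  40  48  53  63  82
go x 0.3417 y 0.2622 z -0.0043 roll 0.0001 | tilt 0.0032 t 10.43
go x 0.3408 y 0.2623 z 0.2717 roll 0.0001 | tilt 0.0032 t 10.43
```

Emit:
servo_tool(targets=[{"hand": 1, "x": 0.08, "y": 0.06, "z": 0, "roll": 0}, {"hand": 1, "x": 0.16, "y": 0.11, "z": 0, "roll": 0}, {"hand": 1, "x": 0.24, "y": 0.17, "z": 0, "roll": 0}, {"hand": 1, "x": 0.31, "y": 0.22, "z": 0, "roll": 0}, {"hand": 1, "x": 0.341, "y": 0.232, "z": 0.06, "roll": 0}, {"hand": 1, "x": 0.341, "y": 0.232, "z": 0.14, "roll": 0}, {"hand": 1, "x": 0.341, "y": 0.232, "z": 0.2, "roll": 0}, {"hand": 1, "x": 0.341, "y": 0.232, "z": 0.25, "roll": 0}, {"hand": 1, "x": 0.341, "y": 0.232, "z": 0.27, "roll": 0}, {"hand": 1, "x": 0.341, "y": 0.232, "z": 0.272, "roll": 0}], grip_force=20)

```text
time: 11.27
tool_pos: [0.3715, 0.1486, 0.0555]
tcp_rot: [-0.129, -3.131, 0.005]
wrist_force: [-0.1, -1.1, -0.8]
width: 0.084
grip_force: 140.0
```

Emit:
servo_tool(targets=[{"hand": 1, "x": 0, "y": 0, "z": 0, "roll": 0}, {"hand": 1, "x": 0, "y": 0, "z": 0.004, "roll": 0}, {"hand": 1, "x": 0, "y": 0, "z": 0.01, "roll": 0}, {"hand": 1, "x": 0, "y": 0, "z": 0.016, "roll": 0}, {"hand": 1, "x": 0, "y": 0, "z": 0.02, "roll": 0}])

```text
time: 11.68
tool_pos: [0.378, 0.1505, 0.0527]
tcp_rot: [0.13, 3.135, 0.002]
wrist_force: [-8.0, -2.8, 32.9]
width: 0.083
grip_force: 145.4
```

Emit:
servo_tool(targets=[{"hand": 0.9, "x": 0, "y": 0, "z": -0.008, "roll": 0}, {"hand": 0.9, "x": 0, "y": 0, "z": -0.008, "roll": 0}, {"hand": 0.9, "x": 0, "y": 0, "z": -0.008, "roll": 0}], grip_force=20)

```text
time: 11.93
tool_pos: [0.3761, 0.1499, 0.0539]
tcp_rot: [0.13, 3.137, 0.001]
wrist_force: [-0.1, -0.6, -0.3]
width: 0.088
grip_force: 140.2
```

Emit:
servo_tool(targets=[{"hand": 0.8, "x": 0, "y": 0, "z": 0, "roll": 0}, {"hand": 0.8, "x": 0, "y": 0, "z": 0, "roll": 0}], grip_force=20)

```text
time: 12.1
tool_pos: [0.3757, 0.1499, 0.0535]
tcp_rot: [0.13, 3.138, 0.001]
wrist_force: [0.9, 0.3, 1.1]
width: 0.102
grip_force: 29.2
```

```bash
cat > asc.py <<'E'
from h import *
def show(name='s',im=None):
    s=bot.read_state();sc=read_camera('scene')[:,:,::-1].copy();cv2.imwrite(f'pics/{name}.png',sc)
    M=R.from_rotvec(s['tcp_rot']).as_matrix();t=s['tool_pos'];P=pose('scene');c=proj(P,t)[0].astype(int)
    h=cv2.cvtColor(sc,cv2.COLOR_BGR2HSV).astype(int);print(t,s['wrist_force'].round(1),s['width'],s['grip_force'],'tcp px',c)
    for r in range(c[1]-34,c[1]+40,2):
        print(r,''.join('#' if h[r,k,1]>160 and h[r,k,0]<14 and h[r,k,2]>120 else 'o' if h[r,k,1]>100 and h[r,k,0]<18 and h[r,k,2]>60 else 'K' if h[r,k,2]<50 else 'W' if h[r,k,2]>190 else '.' for k in range(c[0]-40,c[0]+40)))
def pt(uv,yo=-.0065):
    s=bot.read_state();M=R.from_rotvec(s['tcp_rot']).as_matrix();t=s['tool_pos'];e,D=ray(pose('scene'),uv);n=M[:,1]
    return [(M.T@(e+d*((t+n*yo-e)@n/(d@n))-t)).round(4).tolist() for d in D]
E
python3 -c "
from asc import *
show('s10')"
```

```text
[0.37574822 0.14985688 0.05347371] [0.9 0.3 1.1] 0.10160807990921837 29.241130650043488 tcp px [245 239]
205 ............................KKKKKKKKKKK....KKK..................................
207 ............................KKKKKKKKKKK....KK........................WWWWWW.....
209 .............................KKKKKKKKKK.....K................WWWWWWWWWWWWWW...WW
211 ........................WWWW..KKKKKKKKKK.................WWWW......WWWWWWW.....W
213 ......................WWWWWW..KKKKKKKKKKK..............WWWWWW.....WWWWWWWWWW...W
215 .........................WWW..KKKKKKKKKKKK.............WWWWWWWWWWWWWW...WWWWWWWW
217 ...............................KKKKKKKKKKK....KK.......WWWWWWWWWWWWWW....WWWWWWW
219 ................................KKKKKKKKKKK.KKKK.........WWWWWWWWWWWWW..WWWWWWWW
221 ................................ooKKKKKKKKKKKKKK.............WWWWWWWWWWWWWWWWW..
223 ...............................o#ooKKKKKKKKKKKK.................................
225 ..............................o##ooKKKKKKKKKKKK.................................
227 .............................o####o.KKKKKKKK.oooooo.....
[... 1449 characters left out ...]
WWWWWWWWWWWWWWWWWW..
263 ......................WWWWWWWWWWWWWWWWWWWWWWWWWWWWWWWWWWWWWWWWWWWWWWWWWWWWWWWWWW
265 ......................WWWWWWWWWWWWWWWWWWWWWWWWWWWWWWWWWWWWWWWWWWWWWWWWWWWWWWWWWW
267 ........................WWWWWWWWWWWWWWWWWWWWWWWWWWWWWWWWWWWWWWWWWWWWWWWWWWWWWWWW
269 .........................WWWWWWWWWWWWWWWWWWWWWWWWWWWWWWWWWWWWWWWWWWWWWWWWWWWWWWW
271 ....................KK....WWWWWWWWWWWWWWWWWW..WWWWWWW....WWWWWWWWWWWWWWWWWWWWWWW
273 ....................KKK.....WWWWWWWWWWWWWWW..............WWWWWWWWWWWWWWWWWWWWWWW
275 .............................WWWWWWWWWWWWWWW............WWWWWWWWWWWWWWWWWWWWWWWW
277 .........................K.....WWWWWWWWWWWWWWWWWWWWWWWWWWWWWWWWWWWWWWWWWWWWW....
```

Emit:
servo_tool(targets=[{"hand": 0.8, "x": 0, "y": 0, "z": 0.005, "roll": 0}, {"hand": 0.8, "x": -0.005, "y": 0, "z": 0.009, "roll": 0}, {"hand": 0.8, "x": -0.012, "y": 0, "z": 0.01, "roll": 0}, {"hand": 0.8, "x": -0.02, "y": 0, "z": 0.011, "roll": 0}, {"hand": 0.8, "x": -0.03, "y": 0, "z": 0.015, "roll": 0}, {"hand": 0.8, "x": -0.038, "y": 0, "z": 0.018, "roll": 0}])

```text
time: 12.65
tool_pos: [0.3966, 0.1484, 0.0465]
tcp_rot: [0.128, 3.136, 0.0]
wrist_force: [-2.2, -2.5, 14.6]
width: 0.1
grip_force: 31.1
```

```bash
python3 -c "
from asc import *
show('s11')"
```

```text
[0.39664499 0.14837511 0.0465262 ] [-2.2 -2.5 14.6] 0.09955535028656708 31.050952970981598 tcp px [253 240]
206 .............................KKKKKKKKKKK....KKK.................................
208 .....................WWWW....KKKKKKKKKKK....KK.........WWWWWWWWWWWWWWWWW........
210 ..................WWWWWWWWWW..KKKKKKKKKKK....K....WWWWW..WWWWWWWWW.....WWWWW....
212 ..............WWWWWWWWWWWWWWW..KKKKKKKKKK.......WWWWW......WWWWWWWW....WWWWW....
214 ..............WWWWWWWWWWWWWWW..KKKKKKKKKKK........WWWWWWWWWWWWWWWWWWWWWWWW......
216 ..................WWWWWWWWWWWW.KKKKKKKKKKKK........WWWWWWWWWW....WWWWWWWWW...KK.
218 ........................WWWWW...KKKKKKKKKKK....KK..WWWWWWWWWW....WWWWWWWWWW....K
220 ............................W....KKKKKKKKKKK..KKK..WWWWWWWWWWWWWWWWWWWWW........
222 .................................oo.KKKKKKKKKKKKK.........WWWWWWWW..........K...
224 ................................##ooKKKKKKKKKKKK............................KK..
226 ..............................o###ooKKKKKKKKKKKK............................KKKK
228 ............................o######o.KKKKKKKK.oo.....
[... 1452 characters left out ...]
WWWWWWWWWWW.........
264 ..............WWWWWWWWWWWWWWWWWWWWWWWWWWWWWWWWWWWWWWWWWWWWWWWWWWWWWWWWWWW.......
266 ...............WWWWWWWWWWWWWWWWWWWWWWWWWWWWWWWWWWWWWWWWWWWWWWWWWWWWWWWWWWW......
268 ................WWWWWWWWWWWWWWWWWWWWWWWWWWWWWWWWWWWWWWWWWWWWWWWWWWWWWWWWWWWW....
270 ............K.....WWWWWWWWWWWWWWWWWWWWWWWWWWWWW.WWWWWWWWWWWWWWWWWWWWWWWWWWWWWW..
272 ............KK.....WWWWWWWWWWWWWWWW.....WWW......WWWWWWWWWWWWWWWWWWWWWWWWWWWWWW.
274 ...............K....WWWWWWWWWWWWWWW..............WWWWWWWWWWWWWWWWWWWWWWWWWWWWWWW
276 ................K.....WWWWWWWWWWWWWWW.........WWWWWWWWWWWWWWWWWWWWWWWW....WWWWWW
278 .............K....K....WWWWWWWWWWWWWWWWWWWWWWWWWWWWWWWWWWWWWWWWWWW.........WWWWW
```

Emit:
servo_tool(targets=[{"hand": 0.8, "x": -0.008, "y": 0, "z": 0.005, "roll": 0}, {"hand": 0.8, "x": -0.015, "y": 0, "z": 0.01, "roll": 0}, {"hand": 0.8, "x": -0.022, "y": 0, "z": 0.016, "roll": 0}, {"hand": 0.8, "x": -0.029, "y": 0, "z": 0.022, "roll": 0}, {"hand": 0.8, "x": -0.036, "y": 0, "z": 0.029, "roll": 0}, {"hand": 0.8, "x": -0.042, "y": 0, "z": 0.036, "roll": 0}])

```text
time: 13.2
tool_pos: [0.4204, 0.1467, 0.0293]
tcp_rot: [0.127, 3.13, 0.001]
wrist_force: [5.6, -4.7, 13.7]
width: 0.096
grip_force: 30.9
```

```bash
python3 -c "
from asc import *
show('s12')"
```

```text
[0.42037403 0.14666026 0.02932126] [ 5.6 -4.7 13.7] 0.09578870846921916 30.94306915998459 tcp px [264 244]
210 .......WWWWWWWWWWWW.........KKKKKKKKKKK....KKK..WWWWWWW.....WWWWW...............
212 ...WWWWWWWWWWWWWWWWWWWWWW...KKKKKKKKKKKK...KKK..WWWWWWWW....WWWWW...............
214 ...WWWWWWWWWWWWWWWWWWWWWW....KKKKKKKKKKK....K..WWWWWWWWWWWWWWWW.................
216 .......WWWWWWWWWWWWWWWW......KKKKKKKKKKKK......WWW....WWWWWWWWW..KKK............
218 .............WWWWWW...........KKKKKKKKKKK.............WWWWWWWWWW....K...........
220 .................W............KKKKKKKKKKKK.........WWWWWWWWWW........KK.........
222 ...............................KKKKKKKKKKKK.....K...WWW..........K.....K........
224 ................................KKKKKKKKKKKK..KKK................KK.....KK......
226 ................................oo.KKKKKKKKKKKKK.................KKKK....KK.....
228 .............................o###ooKKKKKKKKKKKKK.................KKKKK.....KK...
230 .........................oo#######oKKKKKKKKKKKK..................KKKKKKK....KKK.
232 .....................oo###########o.KKKKKKKKKK........
[... 1451 characters left out ...]
WWW................K
268 .....WWWWWWWWWWWWWWWWWWWWWWWWWWWWWWWWWWWWWWWWWWWWWWWWWWWWWWWWWWWW...............
270 .......WWWWWWWWWWWWWWWWWWWWWWWWWWWWW.WWWWWWWWWWWWWWWWWWWWWWWWWWWWWW.............
272 ..K.....WWWWWWWWWWWWWWWW.....WW.......WWWWWWWWWWWWWWWWWWWWWWWWWWWWWW............
274 ....K.....WWWWWWWWWWWWWW..............WWWWWWWWWWWWWWWWWWWWWWWWWWWWWWWW..........
276 .....K.....WWWWWWWWWWWWWWW.........WWWWWWWWWWWWWWWWWWWWWWWW....WWWWWWWWW........
278 ............WWWWWWWWWWWWWWWWWWWWWWWWWWWWWWWWWWWWWWWWWWW.........WWWWWWWWWW......
280 ..KK....K.....WWWWWWWWWWWWWWWWWWWWWWWWWWWWWWWWWWWWW..........WWWWWWWWWWWWWW.....
282 .KKKKK...KK....WWWWWWWWWWWWWWWWWWWWWWWWWWWWWWWWWWWWWW.WWWWWWWWWWWWWWWWWW........
```

Emit:
servo_tool(targets=[{"hand": 0.8, "x": -0.005, "y": 0, "z": 0.007, "roll": 0}, {"hand": 0.8, "x": -0.008, "y": 0, "z": 0.013, "roll": 0}, {"hand": 0.8, "x": -0.01, "y": 0, "z": 0.02, "roll": 0}, {"hand": 0.8, "x": -0.01, "y": 0, "z": 0.025, "roll": 0}, {"hand": 0.8, "x": -0.01, "y": 0, "z": 0.025, "roll": 0}])

```text
time: 13.67
tool_pos: [0.4265, 0.1472, 0.0169]
tcp_rot: [0.129, 3.128, 0.004]
wrist_force: [5.2, -0.8, 10.5]
width: 0.101
grip_force: 30.4
```

```bash
python3 -c "
from asc import *
show('s13')"|sed -n '1p;9,34p'
```

```text
[0.42645987 0.14722444 0.01688449] [ 5.2 -0.8 10.5] 0.10099027598325425 30.4267555475235 tcp px [266 248]
228 ..................................KKKKKKKKKK...KKK.............KKKKK.....KK.....
230 ..............................oo##o.KKKKKKKKKKKKK..............KKKKKKK....KKK...
232 .......................oo#########ooKKKKKKKKKKKKK..............KKKKKKKK.....KK..
234 ................ooo###############ooKKKKKKKKKKKK...............KKKKKKKKKK.....KK
236 ..............o####################o.KKKKKKKKKK................KKKKKKKKKKK.....K
238 ...............###################oo...KKKKK..o#o..............KKKKKKKKKKKKK....
240 ...............o###########ooo.........KKKKK...o#...............KKKKKKKKKKKKK...
242 ...............o#####ooo.......ooooo...KKKKK...o#o..............KKKKKKKKKKKKKKK.
244 ................o##o...oooo....ooooo...KKKKK....#o..............KKKKKKKKKKKKKKKK
246 ................###o..oooooo...ooooo...KKKKK....o#o..............KKKKKKKKKKKKKKK
248 ................o##o..oooooo....oooo....KK....oo##o...............KKKKKKKKKKKKKK
250 ................o###o..oooooo....o......oo.......o.....
[... 515 characters left out ...]
...............KKKKK
264 .WWWWWWWWWWWWWWWWWWWWWWWWWWWWWWWWWWWWWWWWWWWWWWWWWWWWWWWWWWW................KKKK
266 ..WWWWWWWWWWWWWWWWWWWWWWWWWWWWWWWWWWWWWWWWWWWWWWWWWWWWWWWWWWW................KK.
268 ...WWWWWWWWWWWWWWWWWWWWWWWWWWWWWWWWWWWWWWWWWWWWWWWWWWWWWWWWWWWW.................
270 .....WWWWWWWWWWWWWWWWWWWWWWWWWWWWW.WWWWWWWWWWWWWWWWWWWWWWWWWWWWWW...............
272 K.....WWWWWWWWWWWWWWWW.....WWW......WWWWWWWWWWWWWWWWWWWWWWWWWWWWWW..............
274 ..K.....WWWWWWWWWWWWWW..............WWWWWWWWWWWWWWWWWWWWWWWWWWWWWWWW............
276 ...K.....WWWWWWWWWWWWWWW.........WWWWWWWWWWWWWWWWWWWWWWWW....WWWWWWWWW..........
278 .....K....WWWWWWWWWWWWWWWWWWWWWWWWWWWWWWWWWWWWWWWWWWW.........WWWWWWWWWW........
```

Emit:
servo_tool(targets=[{"hand": 0.8, "x": -0.002, "y": 0, "z": 0.005, "roll": 0}, {"hand": 0.8, "x": -0.003, "y": 0, "z": 0.01, "roll": 0}, {"hand": 0.8, "x": -0.003, "y": 0, "z": 0.012, "roll": 0}, {"hand": 0.8, "x": -0.003, "y": 0, "z": 0.012, "roll": 0}])

```text
time: 14.05
tool_pos: [0.4276, 0.1472, 0.0108]
tcp_rot: [0.129, 3.128, 0.004]
wrist_force: [5.6, -0.6, 9.9]
width: 0.104
grip_force: 30.5
```

```bash
python3 -c "
from asc import *
show('s14')"|sed -n '1p;9,25p'
```

```text
[0.42764043 0.14723167 0.01084824] [ 5.6 -0.6  9.9] 0.10372253140880393 30.488312244415283 tcp px [267 250]
230 ................................o.KKKKKKKKKK...KK.............KKKKKKK....KKK....
232 .........................oooo####ooKKKKKKKKK.KKKK.............KKKKKKKK.....KK...
234 ................ooo###############o.KKKKKKKKKKKK..............KKKKKKKKKK.....KK.
236 ...............o##################o.KKKKKKKKKKKK..............KKKKKKKKKKK.....KK
238 ...............o##################ooKKKKKKKKKKKo..............KKKKKKKKKKKKK.....
240 ...............o##############oooo....KKKKK....#o..............KKKKKKKKKKKKK....
242 ................#####oooo........oo....KKKK....#o..............KKKKKKKKKKKKKKK..
244 ................###o....ooo...ooooo....KKKK....o#..............KKKKKKKKKKKKKKKK.
246 ...............o###...ooooo....ooooo...KKKKK...o#o..............KKKKKKKKKKKKKKKK
248 ...............o###o..oooooo...ooooo...KKKKK...o#................KKKKKKKKKKKKKKK
250 ................o##o..oooooo...oooo............o#o................KKKKKKKKKKKKKK
252 ................o##o..oooooo...........WWWWWWWWW...................KKKKKKKKKKKKK
254 ................o##o....o......WWWWWWWWWWWWWWWWWWW..................KKKKKKKKKKKK
256 ................o##oo..WWWWWWWWWWWWWWWWWWWWWWWWWWWWW.................KKKKKKKKKKK
258 .................WWWWWWWWWWWWWWWWWWWWWWWWWWWWWWWWWWWW..................KKKKKKKKK
260 .........WWWWWWWWWWWWWWWWWWWWWWWWWWWWWWWWWWWWWWWWWWWWWW.................KKKKKKKK
262 ..WWWWWWWWWWWWWWWWWWWWWWWWWWWWWWWWWWWWWWWWWWWWWWWWWWWWWWW.................KKKKKK
```

Emit:
servo_tool(targets=[{"hand": 0.8, "x": 0.002, "y": 0, "z": 0.002, "roll": 0}, {"hand": 0.78, "x": 0.002, "y": 0, "z": 0.0, "roll": 0}, {"hand": 0.74, "x": 0.002, "y": 0, "z": 0, "roll": 0}, {"hand": 0.7, "x": 0.002, "y": 0, "z": 0, "roll": 0}, {"hand": 0.6, "x": 0.002, "y": 0, "z": 0, "roll": 0}, {"hand": 0.4, "x": 0.002, "y": 0, "z": 0, "roll": 0}, {"hand": 0.3, "x": 0.002, "y": 0, "z": 0, "roll": 0}, {"hand": 0.3, "x": 0.002, "y": 0, "z": 0, "roll": 0}])

```text
time: 14.77
tool_pos: [0.4202, 0.1459, 0.0074]
tcp_rot: [-0.129, -3.138, 0.0]
wrist_force: [0.0, -0.2, 0.1]
width: 0.348
grip_force: 0.0
```

Emit:
servo_tool(targets=[{"hand": 0.3, "x": 0, "y": 0, "z": -0.02, "roll": 0}, {"hand": 0.3, "x": 0, "y": 0, "z": -0.06, "roll": 0}, {"hand": 0.3, "x": 0, "y": 0, "z": -0.12, "roll": 0}, {"hand": 0.3, "x": 0, "y": 0, "z": -0.19, "roll": 0}, {"hand": 0.3, "x": 0, "y": 0, "z": -0.26, "roll": 0}, {"hand": 0.3, "x": 0, "y": 0, "z": -0.26, "roll": 0}, {"hand": 0.3, "x": 0, "y": 0, "z": -0.26, "roll": 0}, {"hand": 0.3, "x": 0, "y": 0, "z": -0.26, "roll": 0}])

```text
time: 15.43
tool_pos: [0.4206, 0.146, 0.1382]
tcp_rot: [0.13, 3.138, 0.0]
wrist_force: [-0.3, -1.1, -0.2]
width: 0.345
grip_force: 0.0
```

```bash
python3 - <<'E'
from h import *
import pickle
np.set_printoptions(precision=4,suppress=True)
s=bot.read_state();pickle.dump(s,open('w15.pkl','wb'));im=read_camera('wrist')[:,:,::-1].copy();cv2.imwrite('pics/w15.png',im)
sc=read_camera('scene')[:,:,::-1].copy();cv2.imwrite('pics/s15.png',sc)
P=pose('wrist',s);h=cv2.cvtColor(im,cv2.COLOR_BGR2HSV);m=(h[...,0]<14)&(h[...,1]>150)&(h[...,2]>60)
b=max(blobs(m,100),key=lambda b:b[0][4]);print(b[0],s['tool_pos'],s['width']);x,y,w,hh,_=b[0]
for r in list(range(y,y+40,2))+list(range(y+40,y+hh,12)):
    c=np.where(b[2][r])[0];print(r,c.min(),c.max(),int(h[r,(c.min()+c.max())//2,2]))
for r in(y-.5,): print(plane(P,[x+w/2,r],0))
h=cv2.cvtColor(sc,cv2.COLOR_BGR2HSV).astype(int)
for r in range(226,262,2): print(r,''.join('#' if h[r,k,1]>160 and h[r,k,0]<14 and h[r,k,2]>120 else 'o' if h[r,k,1]>100 and h[r,k,0]<18 and h[r,k,2]>60 else 'W' if h[r,k,2]>190 else '.' for k in range(235,285)))
E
```

```text
[313, 153, 17, 157, 2512] [0.4206 0.146  0.1382] 0.34545598305293235
153 316 326 104
155 315 327 108
157 315 327 109
159 314 328 111
161 314 329 133
163 313 329 143
165 313 329 142
167 313 329 142
169 313 329 143
171 313 329 143
173 313 329 142
175 313 329 143
177 313 329 142
179 313 329 142
181 313 329 143
183 313 329 143
185 313 329 139
187 313 329 143
189 313 329 143
191 313 329 143
193 313 329 145
205 313 329 141
217 313 329 142
229 313 328 143
241 314 328 142
253 314 328 141
265 314 328 140
277 313 328 248
289 313 328 248
301 313 328 247
[[0.3707 0.1509 0.    ]]
226 ..................................................
228 .................................ooooo#o..........
230 ...........................ooo##########o.........
232 .................oooo###################..........
234 ........ooo#############################o.........
236 .......o################################o.........
238 .......o#########################ooo.oo#o.........
240 .......o###############oooo...........o#o.........
242 ........#####oooo........oo....ooooo..o#o.........
244 ........###.....ooo...oooooo...ooooo..o##.........
246 .......o###o..ooooo...oooooo...oooooo..o#.........
248 .......o###o..ooooo....ooooo...ooooo...o#.........
250 .......o###o..oooooo...ooooo...........oo.........
252 ........o##o..ooooo...........WWWWWWWWWW..........
254 ........o##o....o......WWWWWWWWWWWWWWWWWWW........
256 ........o##oo..WWWWWWWWWWWWWWWWWWWWWWWWWWWWW......
258 .........WWWWWWWWWWWWWWWWWWWWWWWWWWWWWWWWWWWWW....
260 .WWWWWWWWWWWWWWWWWWWWWWWWWWWWWWWWWWWWWWWWWWWWWW...
```

```bash
python3 - <<'E'
from h import *
import pickle
np.set_printoptions(precision=4,suppress=True)
s=pickle.load(open('w15.pkl','rb'));P=pose('wrist',s);M=R.from_rotvec(s['tcp_rot']).as_matrix()
a,b=plane(P,[[321.2,160.7],[320.7,309.6]],.066);c=plane(P,[321.2,152.5],0)[0]
print(a,b,np.linalg.norm(a-b),c)
for nm,p in(('a',a),('b',b),('c',c)): print(nm,'tool',M.T@(p-s['tool_pos']))
ps=plane(pose('scene'),[[242,235],[274.5,228]],.066);print('scene top corners',ps)
E
```

```text
[0.3706 0.1505 0.066 ] [0.4497 0.1437 0.066 ] 0.07943100739233486 [0.3707 0.1507 0.    ]
a tool [0.0502 0.0003 0.0722]
b tool [-0.0292  0.0001  0.0722]
c tool [0.0502 0.0005 0.1382]
scene top corners [[0.3699 0.1519 0.066 ]
 [0.4493 0.1476 0.066 ]]
```

The carrier stands upright on the desk, with its length measuring 79.4 mm against 80. I regrip it centred.

Emit:
servo_tool(targets=[{"hand": 0.3, "x": 0.021, "y": 0, "z": 0.0, "roll": 0}, {"hand": 0.3, "x": 0.021, "y": 0, "z": 0.06, "roll": 0}, {"hand": 0.3, "x": 0.021, "y": 0, "z": 0.12, "roll": 0}, {"hand": 0.3, "x": 0.021, "y": 0, "z": 0.16, "roll": 0}, {"hand": 0.3, "x": 0.021, "y": 0, "z": 0.18, "roll": 0}, {"hand": 0.3, "x": 0.021, "y": 0, "z": 0.188, "roll": 0}, {"hand": 0.3, "x": 0.021, "y": 0, "z": 0.188, "roll": 0}, {"hand": 0.5, "x": 0.021, "y": 0, "z": 0.188, "roll": 0}, {"hand": 0.7, "x": 0.021, "y": 0, "z": 0.188, "roll": 0}, {"hand": 1, "x": 0.021, "y": 0, "z": 0.188, "roll": 0}], grip_force=30)

```text
time: 16.37
tool_pos: [0.4116, 0.1473, 0.0452]
tcp_rot: [0.13, 3.136, 0.001]
wrist_force: [0.4, -0.9, 0.9]
width: 0.096
grip_force: 31.6
```

Emit:
servo_tool(targets=[{"hand": 1, "x": 0, "y": 0, "z": 0, "roll": 0}, {"hand": 1, "x": 0, "y": 0, "z": 0, "roll": 0}, {"hand": 1, "x": 0, "y": 0, "z": 0, "roll": 0}, {"hand": 1, "x": 0, "y": 0, "z": -0.04, "roll": 0}, {"hand": 1, "x": 0, "y": 0, "z": -0.11, "roll": 0}, {"hand": 1, "x": 0, "y": 0, "z": -0.19, "roll": 0}, {"hand": 1, "x": 0, "y": 0, "z": -0.27, "roll": 0}, {"hand": 1, "x": 0, "y": 0, "z": -0.3, "roll": 0}, {"hand": 1, "x": 0, "y": 0, "z": -0.3, "roll": 0}, {"hand": 1, "x": 0, "y": 0, "z": -0.3, "roll": 0}])

```text
time: 17.2
tool_pos: [0.4107, 0.1471, 0.1948]
tcp_rot: [0.129, 3.136, 0.001]
wrist_force: [-0.7, -0.7, -1.7]
width: 0.098
grip_force: 31.4
```

```bash
python3 - <<'E'
from asc import *
import pickle
np.set_printoptions(precision=4,suppress=True)
s=bot.read_state();pickle.dump(s,open('w16.pkl','wb'));im=read_camera('wrist')[:,:,::-1].copy();cv2.imwrite('pics/w16.png',im)
show('s16')
h=cv2.cvtColor(im,cv2.COLOR_BGR2HSV);m=(h[...,0]<14)&(h[...,1]>150)&(h[...,2]>60)
b=max(blobs(m,100),key=lambda b:b[0][4]);x,y,w,hh,_=b[0];print(b[0])
for r in range(y,y+44,2):
    c=np.where(b[2][r])[0];print(r,c.min(),c.max(),int(h[r,(c.min()+c.max())//2,2]),end='; ')
# caddy slot from the wrist? panel seen?
E
```

```text
[0.4095 0.1467 0.1931] [-0.4  0.6 -0.2] 0.0948392470910266 31.358469128608704 tcp px [255 182]
148 ..............K.KKKKKKKKKKKKKKKKKKKKKKKK.....K........................WWWWWWWWWW
150 KKKKKKKKKKKKKKKKKKKKKKKKKKKKKKKKKKKKKKKKK...........WWWW..............WWWWWWWWWW
152 KKKKKKKKKKKKKKKKKKKKKKKKKKKKKKKKKKKKKKKKKKK........WWWWWWWWWW...................
154 KKKKKKKKKKKKKKKKKKKKKKKKKKKKKKKKKKKKKKKKKKK.....K...............................
156 KKKKKKKKKKKKKKKKKKKKKKKKKKKKKKKKKKKKKKKKKKKK...KK........................W....WW
158 KKKKKKKKKKKKKKKKKKKKKKKKKKKKKKKKKKKKKKKKKKKK.KKKK..WWW..........................
160 KKKKKKKKKKKKKKKKKKKKKKKKKKKKKKKKKKKKKKKKKKKKKKKK........................WWW.....
162 KKKKKKKKKKKKKKKKKKKKKKKKKKKKKKKKKKKKKKKKKKKKKKKK.......................WWWWWWWW.
164 KKKKKKKKKKKKKKKKKKKKKKKKKKKKKKKKKKKKKKKKKKKKKKK........W.............WWWWWWWWWWW
166 KKKKKKKKKKKKKKKKKKKKKKKKKKKKKK....KKKKKKKKKKKKK....WWWWWWWW...W.WWWWWWWWWWWWWWWW
168 KKKKKKKKKKKKKKKKKKKKKKKKKKKKKK...KKKKKKKKKKK....WWWWWWWWWWW..WW...WWWWWWWWWWWWWW
170 KKKKKKKKKKKKKKKKKKKKKKKKKKKKKKK.......KKKKK..WWWWWWWWWWWWW........
[... 1838 characters left out ...]
...........WWWWWWWWWWWWWWWWWWWWWWWWWWW........
216 ................WWWWWWWWWWWWWWWW.............WWWWWWWWWWWWWW....WWWWWWWWW..KKK...
218 ......................WWWWWW..................WWWWWWWWWWWWW....WWWWWWWWWW....K..
220 ..........................W.....................WWWWWWWWWWWWWWWWWWWWWW........KK
[304, 188, 31, 254, 6787]
188 312 327 97; 190 310 328 101; 192 310 329 102; 194 309 329 102; 196 309 329 104; 198 309 330 102; 200 309 329 103; 202 309 330 103; 204 309 330 103; 206 308 330 102; 208 308 330 103; 210 308 331 104; 212 307 331 102; 214 307 331 102; 216 307 332 104; 218 306 332 115; 220 306 332 129; 222 305 333 131; 224 305 333 134; 226 305 333 134; 228 305 332 134; 230 305 332 133;
```

```bash
python3 - <<'E'
from h import *
c=camera_info('wrist');T=np.array(c['T_tool_cam']);P=(c,T[:3,3],T[:3,:3])
print('end bottom',plane(P,[319.3,188.3],.044),'top',plane(P,[319,218.5],-.022))
go([.56,.095,.205],1.488)
E
```

```text
end bottom [[ 0.04062991 -0.00063868  0.044     ]] top [[ 0.04133698 -0.00069685 -0.022     ]]
go x -0.3097 y -0.0778 z -0.0267 roll 0.0001 | tilt 0.0030 t 17.30
```

Emit:
servo_tool(targets=[{"hand": 1, "x": 0, "y": 0, "z": -0.027, "roll": 0}, {"hand": 1, "x": -0.06, "y": -0.02, "z": -0.027, "roll": 0}, {"hand": 1, "x": -0.13, "y": -0.04, "z": -0.027, "roll": 0}, {"hand": 1, "x": -0.2, "y": -0.06, "z": -0.027, "roll": 0}, {"hand": 1, "x": -0.26, "y": -0.078, "z": -0.027, "roll": 0}, {"hand": 1, "x": -0.3, "y": -0.078, "z": -0.027, "roll": 0}, {"hand": 1, "x": -0.31, "y": -0.078, "z": -0.027, "roll": 0}, {"hand": 1, "x": -0.31, "y": -0.078, "z": -0.027, "roll": 0}, {"hand": 1, "x": -0.31, "y": -0.078, "z": -0.027, "roll": 0}])

```text
time: 18.05
tool_pos: [0.5595, 0.0953, 0.205]
tcp_rot: [-0.129, -3.134, 0.001]
wrist_force: [-0.4, -0.2, -0.8]
width: 0.103
grip_force: 31.3
```

```bash
python3 - <<'E'
from h import *
import pickle
np.set_printoptions(precision=4,suppress=True)
s=bot.read_state();pickle.dump(s,open('w17.pkl','wb'));im=read_camera('wrist')[:,:,::-1].copy();cv2.imwrite('pics/w17.png',im);print(s['tool_pos'])
P=pose('wrist',s);g=im.mean(2).astype(np.float32)
yaw=-.083;u=np.array([np.cos(yaw),np.sin(yaw),0]);v=np.array([-u[1],u[0],0]);C=np.array([.5306,.0174,0])
def prof(a,b,z):
    q=proj(P,C+a*u+b*v+[0,0,z])[0]; return int(cv2.getRectSubPix(g,(1,1),(float(q[0]),float(q[1])))[0,0]),q
xs=np.arange(-.066,.06,.002)
print('px',prof(-.05,0,.018)[1],prof(.05,0,.018)[1])
for z,b in((.018,0),(.018,.003),(.018,-.003),(.04,.009),(.04,-.009),(.04,.012),(.04,-.012)):
    print('z',z,'b',b,' '.join(f'{int(round(a*1000))}:{prof(a,b,z)[0]}' for a in xs))
for a in(-.03,-.01,.01): print('cross z.018 at',a,' '.join(f'{int(round(b*1000))}:{prof(a,b,.018)[0]}' for b in np.arange(-.02,.021,.001)))
E
```

```text
[0.5595 0.0953 0.205 ]
px [212.0317 118.9356] [220.1832 249.3412]
z 0.018 b 0 -66:67 -64:85 -62:66 -60:16 -58:17 -56:13 -54:15 -52:8 -50:78 -48:130 -46:133 -44:149 -42:151 -40:150 -38:149 -36:149 -34:150 -32:150 -30:150 -28:150 -26:149 -24:149 -22:150 -20:149 -18:150 -16:152 -14:149 -12:148 -10:148 -8:148 -6:150 -4:150 -2:149 0:148 2:148 4:149 6:150 8:150 10:150 12:150 14:148 16:148 18:149 20:150 22:149 24:149 26:148 28:147 30:104 32:74 34:75 36:75 38:73 40:74 42:65 44:57 46:55 48:69 50:74 52:73 54:74 56:74 58:74
z 0.018 b 0.003 -66:66 -64:85 -62:66 -60:14 -58:18 -56:15 -54:16 -52:9 -50:51 -48:76 -46:71 -44:69 -42:70 -40:70 -38:81 -36:82 -34:82 -32:80 -30:83 -28:84 -26:84 -24:84 -22:92 -20:97 -18:95 -16:95 -14:96 -12:95 -10:98 -8:97 -6:91 -4:95 -2:93 0:97 2:98 4:98 6:97 8:96 10:95 12:97 14:95 16:99 18:99 20:94 22:95 24:96 26:98 28:97 30:97 32:94 34:92 36:85 38:70 40:62 42:63 44:61 46:61 48:70 50:74 52:74 54:76 56:75 58:73
z 0.018 b -0.003 -66:67 -64:86 -62:67 -60:15 -58:17 -56:15 -54:16 -52:13 -50:90 -48:152 -46:142 -44:149 -42:150 -40:150 -38:151 -36:151 -34:151 -32:149 -30:150 -28:
[... 2203 characters left out ...]
 0:150 1:140 2:109 3:83 4:74 5:72 6:69 7:64 8:61 9:69 10:75 11:75 12:77 13:75 14:76 15:76 16:77 17:76 18:76 19:76 20:76
cross z.018 at -0.01 -20:134 -19:127 -18:110 -17:90 -16:85 -15:85 -14:84 -13:84 -12:84 -11:84 -10:72 -9:57 -8:65 -7:106 -6:139 -5:149 -4:150 -3:150 -2:151 -1:150 0:148 1:135 2:107 3:98 4:116 5:132 6:129 7:105 8:70 9:69 10:75 11:90 12:124 13:142 14:122 15:85 16:75 17:76 18:76 19:76 20:76
cross z.018 at 0.01 -20:134 -19:127 -18:109 -17:90 -16:85 -15:84 -14:86 -13:85 -12:84 -11:81 -10:70 -9:55 -8:53 -7:75 -6:114 -5:142 -4:151 -3:150 -2:150 -1:149 0:150 1:136 2:107 3:95 4:116 5:131 6:129 7:102 8:72 9:70 10:76 11:100 12:134 13:150 14:151 15:152 16:151 17:152 18:151 19:153 20:151
```

```bash
python3 -c "
from h import *
go([.5297,.0179,.205],1.488)"
```

```text
go x 0.0465 y -0.1594 z 0.0013 roll 0.0002 | tilt 0.0040 t 18.10
```

Emit:
servo_tool(targets=[{"hand": 1, "x": 0.02, "y": -0.07, "z": 0, "roll": 0}, {"hand": 1, "x": 0.046, "y": -0.13, "z": 0, "roll": 0}, {"hand": 1, "x": 0.046, "y": -0.159, "z": 0, "roll": 0}, {"hand": 1, "x": 0.046, "y": -0.159, "z": 0, "roll": 0}, {"hand": 1, "x": 0.046, "y": -0.159, "z": 0, "roll": 0}, {"hand": 1, "x": 0.046, "y": -0.159, "z": 0, "roll": 0}])

```text
time: 18.6
tool_pos: [0.5315, 0.0188, 0.2074]
tcp_rot: [0.129, 3.139, 0.001]
wrist_force: [-0.5, 1.1, -0.2]
width: 0.098
grip_force: 31.3
```

```bash
python3 -c "
from h import *
go([.5297,.0179,.125],1.488)"
```

```text
go x 0.0034 y -0.0022 z 0.1649 roll 0.0002 | tilt 0.0007 t 18.60
```

Emit:
servo_tool(targets=[{"hand": 1, "x": 0.002, "y": -0.001, "z": 0.03, "roll": 0}, {"hand": 1, "x": 0.002, "y": -0.001, "z": 0.08, "roll": 0}, {"hand": 1, "x": 0.002, "y": -0.001, "z": 0.12, "roll": 0}, {"hand": 1, "x": 0.002, "y": -0.001, "z": 0.15, "roll": 0}, {"hand": 1, "x": 0.002, "y": -0.001, "z": 0.165, "roll": 0}, {"hand": 1, "x": 0.002, "y": -0.001, "z": 0.165, "roll": 0}, {"hand": 1, "x": 0.002, "y": -0.001, "z": 0.165, "roll": 0}])

```text
time: 19.18
tool_pos: [0.531, 0.0183, 0.1249]
tcp_rot: [-0.128, -3.139, -0.0]
wrist_force: [0.2, -0.1, -0.7]
width: 0.099
grip_force: 31.3
```

```bash
python3 -c "
from h import *
s=bot.read_state();print(s['tool_pos'],s['wrist_force'])
go([.5297,.0179,.09],1.488);read_camera('top');go([.5297,.0179,.062],1.488)"
```

```text
[0.53104086 0.0182701  0.12486956] [ 0.17134236 -0.12638639 -0.66274965]
go x 0.0026 y -0.0010 z 0.0697 roll 0.0004 | tilt 0.0004 t 19.18
go x 0.0042 y -0.0007 z 0.1274 roll 0.0003 | tilt 0.0014 t 19.23
```

No contact so far, with the carrier below the unit's top. I continue down slowly.

Emit:
servo_tool(targets=[{"hand": 1, "x": 0.003, "y": -0.001, "z": 0.02, "roll": 0}, {"hand": 1, "x": 0.003, "y": -0.001, "z": 0.04, "roll": 0}, {"hand": 1, "x": 0.003, "y": -0.001, "z": 0.058, "roll": 0}, {"hand": 1, "x": 0.003, "y": -0.001, "z": 0.07, "roll": 0}, {"hand": 1, "x": 0.003, "y": -0.001, "z": 0.078, "roll": 0}, {"hand": 1, "x": 0.003, "y": -0.001, "z": 0.084, "roll": 0}, {"hand": 1, "x": 0.003, "y": -0.001, "z": 0.084, "roll": 0}])

```text
time: 19.82
tool_pos: [0.5288, 0.0171, 0.0818]
tcp_rot: [-0.13, -3.137, 0.0]
wrist_force: [-0.3, 0.4, -1.4]
width: 0.099
grip_force: 31.3
```

Emit:
servo_tool(targets=[{"hand": 1, "x": 0, "y": 0, "z": 0.006, "roll": 0}, {"hand": 1, "x": 0, "y": 0, "z": 0.012, "roll": 0}, {"hand": 1, "x": 0, "y": 0, "z": 0.018, "roll": 0}, {"hand": 1, "x": 0, "y": 0, "z": 0.024, "roll": 0}, {"hand": 1, "x": 0, "y": 0, "z": 0.03, "roll": 0}])

```text
time: 20.23
tool_pos: [0.5295, 0.0171, 0.0676]
tcp_rot: [0.13, 3.139, 0.0]
wrist_force: [0.2, -0.0, -1.5]
width: 0.093
grip_force: 31.3
```

Emit:
servo_tool(targets=[{"hand": 1, "x": 0, "y": 0, "z": 0.005, "roll": 0}, {"hand": 1, "x": 0, "y": 0, "z": 0.009, "roll": 0}, {"hand": 1, "x": 0, "y": 0, "z": 0.012, "roll": 0}, {"hand": 1, "x": 0, "y": 0, "z": 0.014, "roll": 0}, {"hand": 1, "x": 0, "y": 0, "z": 0.014, "roll": 0}])

```text
time: 20.65
tool_pos: [0.5313, 0.017, 0.0631]
tcp_rot: [0.129, 3.135, -0.0]
wrist_force: [-1.4, 0.2, 9.1]
width: 0.094
grip_force: 32.8
```

Emit:
servo_tool(targets=[{"hand": 0.8, "x": 0, "y": 0, "z": -0.002, "roll": 0}, {"hand": 0.7, "x": 0, "y": 0, "z": -0.002, "roll": 0}, {"hand": 0.5, "x": 0, "y": 0, "z": -0.002, "roll": 0}, {"hand": 0.3, "x": 0, "y": 0, "z": -0.002, "roll": 0}, {"hand": 0.3, "x": 0, "y": 0, "z": -0.002, "roll": 0}, {"hand": 0.3, "x": 0, "y": 0, "z": -0.04, "roll": 0}, {"hand": 0.3, "x": 0, "y": 0, "z": -0.1, "roll": 0}, {"hand": 0.3, "x": 0, "y": 0, "z": -0.17, "roll": 0}, {"hand": 0.3, "x": 0, "y": 0, "z": -0.24, "roll": 0}, {"hand": 0.3, "x": 0, "y": 0, "z": -0.26, "roll": 0}])

```text
time: 21.48
tool_pos: [0.5327, 0.0171, 0.1968]
tcp_rot: [0.129, 3.13, 0.0]
wrist_force: [0.6, 0.2, 1.6]
width: 0.352
grip_force: 0.0
```

```bash
python3 - <<'E'
from h import *
np.set_printoptions(precision=4,suppress=True)
s=bot.read_state();im=read_camera('wrist')[:,:,::-1].copy();cv2.imwrite('pics/w20.png',im);sc=read_camera('scene')[:,:,::-1].copy();cv2.imwrite('pics/s20.png',sc)
P=pose('wrist',s);h=cv2.cvtColor(im,cv2.COLOR_BGR2HSV);m=(h[...,0]<14)&(h[...,1]>150)&(h[...,2]>60)
b=max(blobs(m,100),key=lambda b:b[0][4]);print(b[0],s['tool_pos']);x,y,w,hh,_=b[0]
for r in list(range(y,y+30,2))+list(range(y+30,y+hh,10))+[y+hh-1]:
    c=np.where(b[2][r])[0];print(r,c.min(),c.max(),int(h[r,(c.min()+c.max())//2,2]),end='; ')
C=np.array([.5289,.0173,.084]);u=np.array([.9966,-.083,0])
print('\nexp top ends px',proj(P,[C-.04*u,C+.04*u]))
Q=pose('scene');print('scene exp top',proj(Q,[C-.04*u,C+.04*u]),'bottom',proj(Q,[C-.04*u-[0,0,.066],C+.04*u-[0,0,.066]]))
k=proj(Q,C)[0].astype(int);h=cv2.cvtColor(sc,cv2.COLOR_BGR2HSV).astype(int)
for r in range(k[1]-12,k[1]+36,2): print(r,k[0]-35,''.join('#' if h[r,q,1]>160 and h[r,q,0]<14 and h[r,q,2]>120 else 'o' if h[r,q,1]>100 and h[r,q,0]<18 and h[r,q,2]>60 else 'K' if h[r,q,2]<45 else 'W' if h[r,q,2]>190 else '.' for q in range(k[0]-35,k[0]+35)))
go([.42,.06,.195],1.488)
E
```

```text
[312, 158, 15, 135, 1902] [0.5327 0.0171 0.1968]
158 314 323 102; 160 314 324 105; 162 313 324 105; 164 313 324 106; 166 312 325 125; 168 312 325 137; 170 312 325 137; 172 312 325 137; 174 312 325 137; 176 312 325 137; 178 312 326 138; 180 312 325 137; 182 312 325 137; 184 312 326 139; 186 312 326 138; 188 312 326 138; 198 312 326 137; 208 312 326 137; 218 312 325 135; 228 312 325 137; 238 312 325 137; 248 312 326 246; 258 312 326 246; 268 312 326 246; 278 312 325 245; 288 312 325 245; 292 315 322 169; 
exp top ends px [[320.1469 164.5232]
 [320.0267 291.6346]]
scene exp top [[312.7176 241.9564]
 [345.9973 234.911 ]] bottom [[313.2918 267.0256]
 [345.7728 259.699 ]]
226 294 ...KK......................................................WWWWWWWWWWW
228 294 K...KKK......................................................WWWWWWWWW
230 294 KK....KKK......................................................WWWWWWW
232 294 KKKK...KKK......................oo..............................WWWW..
234 294 KKKKK....KKK..........oooo...oooooo...........oooooo..................
236 294 KKKKKK....KKK.oooo...o
[... 835 characters left out ...]
...
258 294 ....KKKKKKKKKKKKKKKKK....ooooo........................................
260 294 ......KKKKKKKKKKKKKKKK................................................
262 294 .......KKKKKKKKKKKKKKK................................................
264 294 ........KKKK..KKKKKKKK................................................
266 294 ..........K....KKKKKKK................................................
268 294 ................KKKKKK................................................
270 294 ..................KKKK................................................
272 294 ..................KKKKK...............................................
go x 0.2298 y 0.0671 z -0.0034 roll 0.0001 | tilt 0.0067 t 21.58
```

The carrier is seated: its top ends lie within 1 px of prediction at 84 mm. Next I move to the front and push the caddy in.

Emit:
servo_tool(targets=[{"hand": 1, "x": 0.06, "y": 0.02, "z": 0, "roll": 0}, {"hand": 1, "x": 0.13, "y": 0.05, "z": 0, "roll": 0}, {"hand": 1, "x": 0.19, "y": 0.077, "z": 0, "roll": 0}, {"hand": 1, "x": 0.213, "y": 0.077, "z": 0.04, "roll": 0}, {"hand": 1, "x": 0.213, "y": 0.077, "z": 0.1, "roll": 0}, {"hand": 1, "x": 0.213, "y": 0.077, "z": 0.17, "roll": 0}, {"hand": 1, "x": 0.213, "y": 0.077, "z": 0.22, "roll": 0}, {"hand": 1, "x": 0.213, "y": 0.077, "z": 0.238, "roll": 0}, {"hand": 1, "x": 0.213, "y": 0.077, "z": 0.238, "roll": 0}, {"hand": 1, "x": 0.213, "y": 0.077, "z": 0.238, "roll": 0}])

```text
time: 22.42
tool_pos: [0.4255, 0.0642, 0.0709]
tcp_rot: [-0.13, -3.136, 0.001]
wrist_force: [0.4, 0.6, 0.3]
width: -0.001
grip_force: 0.0
```

```bash
python3 -c "
from h import *
C=np.array([.6523,.0456]);u=np.array([.9966,-.083])
for d in(.195,.11,.092,.088): go([*(C-d*u),.078],1.488)
s=bot.read_state();print(s['tool_pos'],s['width'],s['wrist_force'])"
```

```text
go x -0.0650 y 0.0006 z -0.0145 roll 0.0001 | tilt 0.0028 t 22.42
go x -0.2350 y 0.0005 z -0.0149 roll 0.0001 | tilt 0.0028 t 22.42
go x -0.2710 y 0.0005 z -0.0150 roll 0.0001 | tilt 0.0028 t 22.42
go x -0.2790 y 0.0005 z -0.0150 roll 0.0001 | tilt 0.0028 t 22.42
[0.42553131 0.06416441 0.0708641 ] -0.000977415248840197 [0.37410896 0.63166916 0.3008601 ]
```

Emit:
servo_tool(targets=[{"hand": 1, "x": -0.03, "y": 0, "z": -0.014, "roll": 0}, {"hand": 1, "x": -0.06, "y": 0, "z": -0.014, "roll": 0}, {"hand": 1, "x": -0.075, "y": 0, "z": -0.014, "roll": 0}, {"hand": 1, "x": -0.09, "y": 0, "z": -0.014, "roll": 0}, {"hand": 1, "x": -0.107, "y": 0, "z": -0.014, "roll": 0}, {"hand": 1, "x": -0.124, "y": 0, "z": -0.014, "roll": 0}, {"hand": 1, "x": -0.141, "y": 0, "z": -0.014, "roll": 0}, {"hand": 1, "x": -0.158, "y": 0, "z": -0.014, "roll": 0}, {"hand": 1, "x": -0.175, "y": 0, "z": -0.014, "roll": 0}, {"hand": 1, "x": -0.19, "y": 0, "z": -0.014, "roll": 0}])

```text
time: 23.25
tool_pos: [0.5197, 0.0565, 0.0786]
tcp_rot: [-0.129, -3.135, 0.0]
wrist_force: [-7.0, 0.5, 5.0]
width: -0.002
grip_force: 3.5
```

Emit:
servo_tool(targets=[{"hand": 1, "x": -0.016, "y": 0, "z": 0, "roll": 0}, {"hand": 1, "x": -0.032, "y": 0, "z": 0, "roll": 0}, {"hand": 1, "x": -0.046, "y": 0, "z": 0, "roll": 0}, {"hand": 1, "x": -0.058, "y": 0, "z": 0, "roll": 0}, {"hand": 1, "x": -0.068, "y": 0, "z": 0, "roll": 0}, {"hand": 1, "x": -0.074, "y": 0, "z": 0, "roll": 0}, {"hand": 1, "x": -0.078, "y": 0, "z": 0, "roll": 0}, {"hand": 1, "x": -0.08, "y": 0, "z": 0, "roll": 0}, {"hand": 1, "x": -0.08, "y": 0, "z": 0, "roll": 0}])

```text
time: 24.0
tool_pos: [0.559, 0.0532, 0.0781]
tcp_rot: [-0.129, -3.134, 0.0]
wrist_force: [-4.3, 0.9, 1.2]
width: -0.002
grip_force: 2.2
```

Emit:
servo_tool(targets=[{"hand": 1, "x": -0.003, "y": 0, "z": 0, "roll": 0}, {"hand": 1, "x": -0.006, "y": 0, "z": 0, "roll": 0}, {"hand": 1, "x": -0.009, "y": 0, "z": 0, "roll": 0}, {"hand": 1, "x": -0.009, "y": 0, "z": 0, "roll": 0}])

```text
time: 24.33
tool_pos: [0.5627, 0.0529, 0.078]
tcp_rot: [-0.129, -3.133, 0.0]
wrist_force: [-7.2, 1.5, 3.2]
width: -0.001
grip_force: 3.8
```

Emit:
servo_tool(targets=[{"hand": 1, "x": -0.003, "y": 0, "z": 0, "roll": 0}, {"hand": 1, "x": -0.006, "y": 0, "z": 0, "roll": 0}, {"hand": 1, "x": -0.009, "y": 0, "z": 0, "roll": 0}, {"hand": 1, "x": -0.012, "y": 0, "z": 0, "roll": 0}, {"hand": 1, "x": -0.012, "y": 0, "z": 0, "roll": 0}])

```text
time: 24.75
tool_pos: [0.5628, 0.0528, 0.078]
tcp_rot: [-0.129, -3.12, 0.0]
wrist_force: [-25.4, 2.6, 19.7]
width: -0.007
grip_force: 12.7
```

The push met the hard stop at 25 N. I back off and check that the caddy stays shut.

Emit:
servo_tool(targets=[{"hand": 1, "x": 0.02, "y": 0, "z": 0, "roll": 0}, {"hand": 1, "x": 0.06, "y": 0, "z": 0, "roll": 0}, {"hand": 1, "x": 0.12, "y": 0, "z": -0.06, "roll": 0}, {"hand": 1, "x": 0.2, "y": 0, "z": -0.14, "roll": 0}, {"hand": 1, "x": 0.25, "y": 0, "z": -0.22, "roll": 0}, {"hand": 1, "x": 0.25, "y": 0, "z": -0.26, "roll": 0}, {"hand": 1, "x": 0.25, "y": 0, "z": -0.26, "roll": 0}, {"hand": 1, "x": 0.25, "y": 0, "z": -0.26, "roll": 0}, {"hand": 1, "x": 0.25, "y": 0, "z": -0.26, "roll": 0}])

```text
time: 25.5
tool_pos: [0.4474, 0.0626, 0.2094]
tcp_rot: [0.129, 3.137, 0.0]
wrist_force: [-0.4, 0.0, -0.9]
width: -0.0
grip_force: 0.0
```

```bash
python3 - <<'E'
from h import *
np.set_printoptions(precision=4,suppress=True)
s=bot.read_state();im=read_camera('wrist')[:,:,::-1].copy();t=read_camera('top')[:,:,::-1].copy();sc=read_camera('scene')[:,:,::-1].copy()
P=pose('wrist',s);g=im.max(2);print(s['tool_pos'],s['time'])
for c in(240,270,380,410):
    col=g[:,c];k=[r for r in range(60,300) if col[r]<35]
    print(c,(min(k),max(k),plane(P,[c,min(k)-.5],.1)[0]) if k else None)
C=np.array([.6523,.0456]);u=np.array([.9966,-.083]);print('home face',C-.083*u)
Q=pose('scene');a=cv2.imread('pics/scene0.png');
print('scene imager region diff to start',np.abs(a[185:270,322:415].astype(int)-sc[185:270,322:415]).mean(), 'with open', np.abs(a[185:270,322:415].astype(int)-cv2.imread('pics/s20.png')[185:270,322:415]).mean())
d=np.abs(a.astype(int)-sc).max(2)[290:385,335:430];print('stand diff>60 px bbox',[ (st,(np.array(c)+[335,290]).round()) for st,c,_ in blobs(d>60,15)])
h=cv2.cvtColor(sc,cv2.COLOR_BGR2HSV);m=(h[...,0]<13)&(h[...,1]>160)&(h[...,2]>100);print([b[0] for b in blobs(m,15)])
E
```

```text
[0.4474 0.0626 0.2094] 25.5
240 None
270 None
380 None
410 None
home face [0.5696 0.0525]
scene imager region diff to start 1.0448239510858106 with open 15.051992409867173
stand diff>60 px bbox [([36, 24, 28, 47, 358], array([384., 337.])), ([31, 57, 18, 29, 209], array([374., 361.]))]
[[352, 232, 5, 6, 16]]
```

The caddy stays shut: the imager region matches the start picture, and only the orange carrier and its shadow have gone from the stand. The arm is clear.

```bash
python3 -c "
from workcell import ticket
print(ticket.finish_job())"
```

```text
the job is handed in; nothing more can be done
None
```

I pressed the release key, stood the orange carrier in the empty slot (after one snag on the unit's edge and a regrip on the desk), pushed the caddy home where it stayed shut, and handed the job in; the judge gave no verdict.

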